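Square a notched mounting plate on its jig and latch it

TASK

The steel mounting plate lies skewed on the black jig, its V-notched corner loose at the brass peg. Without lifting it or letting the notch come away from the peg, push on its clipped corner to swing it round the peg until the notch is fully home on the peg and the long edge touches the yellow set stop. The stop is already set and held only by light friction, so go gently, feel for it and do not shift it. Then turn the red wing latch clockwise over the plate as far as it goes, let go, and leave everything else on the bench where it is.

Things in the scene. Friction and masses are not known exactly. Their poses are not given: they have to be found in the camera images.
- jig: Fixed black jig board, 210 (x) by 200 (y) by 12 mm, on the 2 mm blue mat. Origin: centre of its underside (2 mm above the table top); z up. Its flat top (the deck) is 12 mm above its origin. It stands at a different place and yaw each time. All of the positions below called 'in jig axes' are along its x and y.
- plate: Loose bright steel plate 8 mm thick, 0.5 to 1 kg, flat on the deck. Origin: underside, at the peg axis when the notch is home. Own axes, mm: near long edge x -30, far x 55, left end y 6, right end y -135. Starts turned 0.30 to 0.55 rad counter-clockwise from above, notch a few mm off the peg; home, it bears on peg and stop, within 0.12 rad of parallel to the jig. 
- notch (a point): Vertex of the plate's 90 degree V notch (plate x 0, y -10 mm, on its top face). The notch opens to the plate's +y in the left end; its mouth runs from x -16 to 16 mm.
- push_face (a point): Centre of the 45 degree clipped corner face (35 mm long, 8 high; plate x 42.5, y -122.5, z 4 mm; from x 30, y -135 to x 55, y -110). A square push on it (plate -x, +y) swings the plate clockwise and presses the notch on the peg. It resists with 1 to 8 N while sliding, steady in a run, and 3 to 5 N more once it bears on the stop; some 7 N more and the stop slips back for good.
- flush_edge (a point): Point of the plate's near long edge that meets the stop (plate x -30, y -105 mm, half the thickness up).
- peg_seat (a point): Foot of the fixed brass peg's axis, on the deck. The peg is 14 mm in diameter and 20 mm high; in jig axes it lies at x = -8, y = +60 mm.
- peg: The fixed brass peg; origin at its foot, as point peg_seat.
- stop_guide (a point): Fixed mid point, at deck height, of the guide (along the jig's x) of the set stop: 38 mm to -x and 105 mm to -y of the peg in jig axes. The stop is an upright yellow button (stop_c0) 16 mm in diameter and height; its axis is set anywhere within 12 mm of this point along the guide, to be felt (or seen). The plate touches it when it is 38 mm to -x of the plate's origin, in plate axes.
- latch (a joint): Quarter-turn latch, rad: turns about a vertical axis, clockwise from above as it grows, 0 (tongue along the jig's +y, clear of the plate) to 1.57 (hard stop, tongue along the jig's +x, over the plate). Starts at 0 to 0.3, turns with light friction (about 0.06 N m) and stays where it is left.
- latch_grip (a point): On the latch axis (62 mm to -x, 45 mm to -y of the peg in jig axes), 40 mm above the deck, inside the red wing: an upright bar 44 mm long, 12 thick, from 24 to 52 mm above the deck, lying along the tongue (this point's y axis). The steel tongue below (16 mm wide, 8 mm behind to 50 mm before the axis) ends 15 mm above the deck, clear of the plate.
- standoff_tub: Loose blue tub, 30 mm wide, 22 mm high, on the jig's far left corner; a bystander. Origin: centre of its underside.
- phone: Loose phone 72 by 148 by 8 mm lying on the mat; bystander.
- driver: Loose screwdriver lying on the mat; bystander.
- blank_plate: Loose dark steel plate 90 by 120 by 6 mm without a notch, on the mat; bystander.
- heatsink: Loose finned heatsink 80 by 80 by 30 mm; bystander.
- card_box: Loose carton 130 by 90 by 35 mm; bystander.
- screw_bowl: Loose grey bowl, 90 mm across, 40 mm high; bystander.
Not all that is in view belongs to the job. Leave any blue or green look-alike of the plate alone.

How it is judged:
On the way, in this order (a step that is already met when the one before it is completed fails the run):
1. with the latch still open (under 0.5 rad), the plate's notch is home on the peg (within 2.5 mm) and its long edge is against the stop (gap under 1.5 mm) (horizontal distance between plate and peg_seat below 0.0025 m and x of stop_c0 in the frame of plate above -0.0395 m and angle between plate's own z axis and vertical below 0.03 rad and value of joint latch below 0.5 rad), for 0.2 s.
2. the latch is turned over the plate, to at least 1.40 rad (value of joint latch above 1.4 rad), for 0.2 s.
At the end, for the whole second after the job is handed in: The plate rests flat and still on the jig with its notch home on the peg (origin within 3 mm of the peg's axis) and its long edge against the stop (gap under 2 mm), and the latch stands at 1.40 rad or more over it (horizontal distance between plate and peg_seat below 0.003 m and x of stop_c0 in the frame of plate above -0.04 m and angle between plate's own z axis and vertical below 0.03 rad and value of joint latch above 1.4 rad and linear speed of plate below 0.01 m/s); the robot touches nothing.
It fails at once if the set stop is shifted by more than 1.5 mm, or the plate is rammed on the peg with over 40 N (distance of stop_c0 from where it was at the start of the episode above 0.0015 m or contact force between plate and peg above 40 N).
It fails at once if the plate is lifted or tipped off the deck (by more than 8 mm or 0.15 rad) (z of plate in the frame of jig above 0.02 m or angle between plate's own z axis and vertical above 0.15 rad).
It fails at once if the notch comes away from the peg by more than 20 mm (horizontal distance between plate and peg_seat above 0.02 m).
It fails at once if a bystander (tub, phone, screwdriver, dark plate, heatsink, carton or bowl) is displaced by more than 20 mm (distance of any of phone, driver, blank_plate, heatsink, card_box, screw_bowl, standoff_tub from where it was at the start of the episode above 0.02 m).
It also fails if it takes over 69 s, if anything falls off the work surface, if the arm or the gripper's body presses on something with over 40 N, if the wrist force passes 120 N, or if a joint passes its speed limit or range.

ROBOT

A 6-joint arm with a two-finger parallel gripper is mounted at the origin on the work surface. World frame = base frame: x ahead of the robot, y to its left, z up, the work surface at z = 0. Lengths are in m, angles in rad, forces in N, time in s.
With the tool pointing down it reaches from about 0.3 to 0.775 m from the base axis. Payload 14.6 kg.
Tool frame: the origin (TCP) lies at the very end of the fingers, on their centre line; the grasp point (between the pads) lies 19 mm behind it; z points along the fingers, y is the direction in which the jaws open and shut (so a half turn about z gives the same grasp; the last joint's range is limited). The gripper opens to 85 mm and grips with 20 to 120 N. Pads are 22 mm wide; open, the fingers measure 114 mm over their backs; the gripper's body (76 mm by 85 mm) begins 54 mm behind the grasp point. The pads swing forward as they close: fully open they stand 13 mm farther back than shut.
Start: joints at [1.251, 0.3, 1.521, -0, 1.321, -0.067], TCP at [0.138, 0.533, 0.204] pointing down, gripper open.
Joint ranges: [-3.03, 3.03], [-0.79, 2.21], [0.23, 2.52], [-1.04, 4.18], [0, 3.07], [-2.55, 2.55]. Speed limits (rad/s): [2.22, 2.22, 2.57, 3.14, 3.14, 3.14].

INTERFACE

Orientations are given as a unit quaternion [x, y, z, w].
In Python, from workcell import manip gives the robot as it stands.
- The arm moves only by the tool jog_arm, never from a script. Its argument "plan" is a list of rows, each an object of numbers: "claw": the finger opening in cm, from 0 to 8.54; "dx", "dy", "dz": the shift along the tool's x, y, z in cm; "wx", "wy", "wz": the turn, a rotation vector about the tool's x, y, z in units of 6 degrees (1.0 is 6 degrees). A call has 1 to 5 rows; each row shifts and turns the pose as measured when the row begins, along the tool's axes as they then stand; what a row does not reach is not made up. A row lasts 1/12 s, in which the tool goes at most 41.7 mm and 7.16 degrees, less where a joint would pass 70% of its speed; a pose out of reach is approached as far as the arm can. A call with a gripper value outside its range is refused whole. The fingers move at their own pace and stop on an object; "newtons" is the grip in N (left out, the last holds). Time passes only in rows, so rows that do not move let the fingers close. It gives the time, the measured TCP pose, the force and the opening at its end, in the units of the state.
- manip.get_state(): the state, without advancing time (a new reading comes with each control period).
- manip.camera(name): name is "side" or "top"; returns the picture (384x512x3 uint8, red, green, blue); there is no depth.
- manip.camera_info(name): a dict with "vfov" (degrees; the focal length in pixels is half the picture's height over the tangent of half this angle, whatever the lens; pixels are square), "cx", "cy" (the principal point, pixels), "k1" (the pictures are not rectified: a ray, as slopes to the right and down, at radius r is drawn at 1 + k1 r^2 times it, then the intrinsics apply), "extrinsics" (4x4, takes a point from camera to world coordinates). Camera axes: x right, y down, z forward; pixel columns grow to the right and rows downward; lengths in m; the calibration is good to about 2 mm. A picture is of the moment at which its call begins. camera_info takes no time and is no camera call.
- manip.close_job(): hands the job in, once; it reports no verdict.
The state is a dict: "time_s": time; "qpos": joint angles; "qd": joint speeds; "joint_torque": joint torques, N m; "position": TCP position; "tcp_rot": TCP orientation; "ft_force": force on the tool from outside, world axes, zero at the start; "ft_torque": the same for the moment, N m; "opening": finger opening in m.
Only numpy, scipy, OpenCV 4.12 (cv2) and the standard library are available. Lean on these libraries where they do the work, as an engineer would, in place of code of your own. Each camera call takes 0.05 s, during which the arm holds its last target. There are 200 camera calls.

## Working session

There is one attempt and no reset: what is moved stays moved. The work goes in short steps, Python scripts to look and compute and a tool call to move; the robot and the scene stay as the last step left them, time stands still between calls to the robot, and variables do not carry over. Pictures are saved under pics/ and viewed, about 8 in all and at most 12, crops included, and the job is handed in when it is done.

Besides the shell and the picture viewer there is one more tool, called after "Call:" as name([rows], argument=value, ...), one row to a line, values as JSON. jog_arm: Moves the arm, as the interface text tells. Its arguments: {"type":"object","properties":{"plan":{"type":"array","items":{"type":"object","properties":{"claw":{"type":"number"},"dx":{"type":"number"},"dy":{"type":"number"},"dz":{"type":"number"},"wx":{"type":"number"},"wy":{"type":"number"},"wz":{"type":"number"}}}},"newtons":{"type":"number"}},"required":["plan"]}

```bash
mkdir -p pics; ls; python3 - <<'E'
from workcell import manip
import cv2
for n in("top","side"):
    im=manip.camera(n); cv2.imwrite(f"pics/{n}0.png",im[...,::-1])
    print(n,manip.camera_info(n))
print(manip.get_state())
E
```

```text
pics
top {'vfov': 53.90389790961774, 'cx': 256.4254286421921, 'cy': 197.7077559095886, 'k1': -0.1270939546378603, 'extrinsics': array([[-0.02190903, -0.996417  ,  0.08168936,  0.36769166],
       [-0.99955818,  0.02347296,  0.01823378, -0.10072087],
       [-0.02008594, -0.08125378, -0.99649103,  1.34275382],
       [ 0.        ,  0.        ,  0.        ,  1.        ]])}
side {'vfov': 55.39550459761885, 'cx': 257.4723423306838, 'cy': 191.1871789488505, 'k1': 0.034989436902337995, 'extrinsics': array([[ 0.83405692, -0.42781668,  0.348313  ,  0.12210786],
       [-0.55167721, -0.64548306,  0.52820817, -0.63476583],
       [-0.00114613, -0.63271202, -0.77438633,  0.862687  ],
       [ 0.        ,  0.        ,  0.        ,  1.        ]])}
{'time_s': 0.1, 'qpos': array([ 1.25142182e+00,  3.00390406e-01,  1.52154325e+00, -1.25797092e-05,
        1.32070178e+00, -6.66192469e-02]), 'qd': array([-0.00132143, -0.00184696, -0.0006052 ,  0.00024769,  0.00171723,
       -0.00012995]), 'joint_torque': array([ 6.71438520e-04, -5.44386220e+01, -3.62365758e+01, -1.50295600e-04,
        3.22177657e-03, -1.95123755e-05]), 'position': array([0.13747809, 0.53228433, 0.2032816 ]), 'tcp_rot': array([ 1.26039933e-01,  9.92025032e-01, -5.12881457e-04, -9.40234672e-05]), 'ft_force': array([-0.00165309,  0.31792489,  0.20031799]), 'ft_torque': array([-0.01846185, -0.025938  ,  0.00303939]), 'opening': 0.08548194126605276}
```

```bash
python3 - <<'E'
import cv2
a=cv2.imread("pics/top0.png"); b=cv2.imread("pics/side0.png")
cv2.imwrite("pics/both.png",cv2.resize(cv2.vconcat([a,b]),None,fx=.78,fy=.78))
E
```

```text
(no output)
```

View pics/both.png

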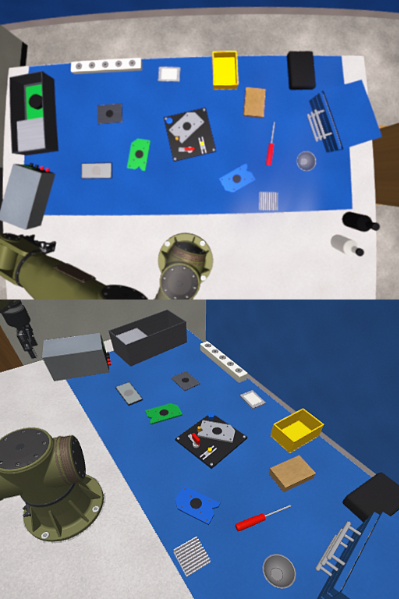

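The jig is at about (244,172) in the top picture and (268,180) in the side picture. Next I'll enlarge both.

```bash
cat > h.py <<'E'
import numpy as np, cv2
from workcell import manip
def K(n):
    i=manip.camera_info(n); f=192/np.tan(np.radians(i["vfov"]/2))
    return i,np.array([[f,0,i["cx"]],[0,f,i["cy"]],[0,0,1]]),np.array([i["k1"],0,0,0,0.])
def to_world(n,uv,z):
    i,k,d=K(n); E=i["extrinsics"]
    s=cv2.undistortPoints(np.array(uv,float).reshape(-1,1,2),k,d)[:,0]
    r=np.c_[s,np.ones(len(s))]@E[:3,:3].T; o=E[:3,3]
    return o+r*((np.asarray(z)-o[2])/r[:,2])[:,None]
def to_px(n,P):
    i,k,d=K(n); W=np.linalg.inv(i["extrinsics"])
    return cv2.projectPoints(np.array(P,float).reshape(-1,1,3),cv2.Rodrigues(W[:3,:3])[0],W[:3,3],k,d)[0][:,0]
def crop(im,x,y,w,h,s,f):
    c=cv2.resize(im[y:y+h,x:x+w],None,fx=s,fy=s,interpolation=cv2.INTER_CUBIC)
    for q in range(0,w,10): cv2.putText(c,str(x+q),(q*s,8),0,.3,(0,255,255),1); cv2.line(c,(q*s,10),(q*s,14),(0,255,255),1)
    for q in range(0,h,10): cv2.putText(c,str(y+q),(0,q*s+4),0,.3,(0,255,255),1)
    cv2.imwrite(f,c)
E
python3 - <<'E'
from h import *
crop(cv2.imread("pics/top0.png"),205,132,75,75,8,"pics/tc.png")
crop(cv2.imread("pics/side0.png"),218,140,100,75,8,"pics/sc.png")
E
```

```text
(no output)
```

View pics/tc.png

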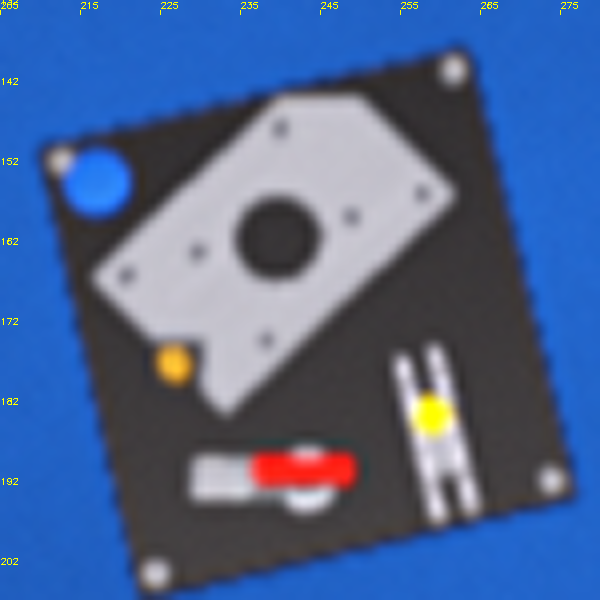

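View pics/sc.png

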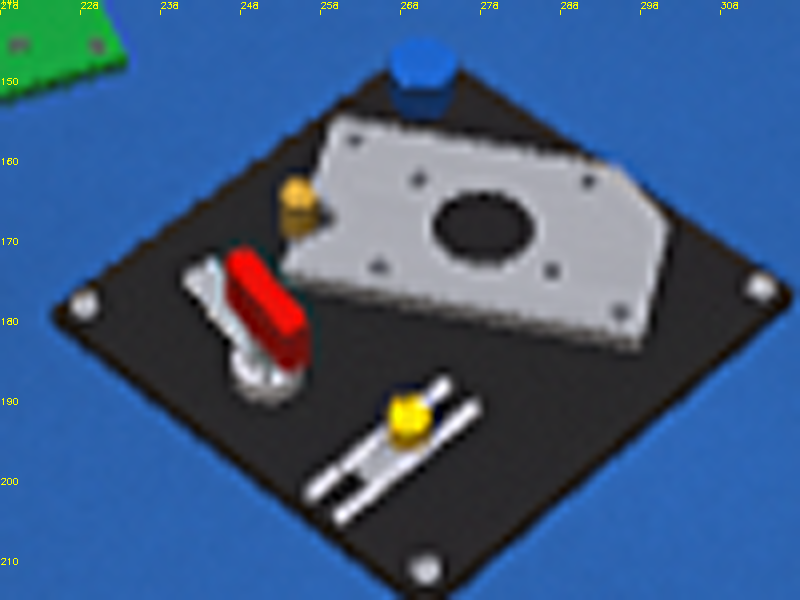

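```bash
cat > m.py <<'E'
from h import *
from scipy.optimize import least_squares
px=lambda c,o:(np.array(c,float)+.5)/8-.5+np.array(o)
T=(205,132);S=(218,140)
R=lambda a:np.array([[np.cos(a),-np.sin(a)],[np.sin(a),np.cos(a)]])
def fit(loc,W):
    loc=np.array(loc)/1000
    f=lambda p:(loc@R(p[2]).T+p[:2]-W[:,:2]).ravel()
    s=[least_squares(f,[*W[:,:2].mean(0),a]) for a in(-2,-.5,0,.5,2)]
    s=min(s,key=lambda q:q.cost); return s.x,np.round(s.fun*1000,1)
jx,r=fit([(105,100),(105,-100),(-105,-100),(-105,100)],to_world("top",px([(40,148),(470,45),(577,495),(138,597)],T),.014))
print("jig",jx,r)
pl=[(55,6),(55,-110),(30,-135),(-30,-135),(-30,6),(16,6)]
p,r=fit(pl,to_world("top",px([(92,275),(278,95),(362,95),(457,195),(226,415),(152,343)],T),.022));print("plate top",p,r)
p2,r=fit(pl,to_world("side",px([(334,115),(618,165),(670,225),(640,342),(280,268),(318,175)],S),.022));print("plate side",p2,r)
inj=lambda w:(w[:,:2]-jx[:2])@R(jx[2])*1000
peg=R(jx[2])@[-.008,.06]+jx[:2]; print("peg",peg)
for n,t,s,z in(("peg",(174,365),(297,193),.034),("stop",(432,414),(410,412),.030),("wingA",(254,470),(240,253),.066),("wingB",(356,470),(298,326),.066)):
    a=to_world("top",px([t],T),z);b=to_world("side",px([s],S),z);print(n,a,b,inj(a),inj(b))
E
python3 m.py
```

```text
jig [ 0.57140763 -0.02986327  0.20590768] [ 1.5  1.4  0.7 -0.4 -1.  -0.9 -1.3 -0.1]
plate top [0.55525791 0.02202386 0.74874941] [-1.  -0.4 -1.1 -1.3 -1.3  0.8  1.1  1.2  0.8  0.4  1.6 -0.6]
plate side [0.55543204 0.02413004 0.71839888] [ 1.8 -0.4 -0.6 -1.8 -0.1  0.2  1.2  2.2  1.4  1.5 -3.7 -1.6]
peg [0.55130928 0.02723363]
peg [[0.54957773 0.02713774 0.034     ]] [[0.54867065 0.02759102 0.034     ]] [[-9.71458017 60.26015757]] [[-10.50981653  60.88931857]]
stop [[ 0.52566846 -0.08528685  0.03      ]] [[ 0.5247013  -0.08481876  0.03      ]] [[-56.10463744 -44.90116656]] [[-56.95565901 -44.24522433]]
wingA [[ 0.49921655 -0.00946116  0.066     ]] [[ 0.49808023 -0.0118075   0.066     ]] [[-66.49476709  34.73101264]] [[-68.08681315  32.66656761]]
wingB [[ 0.49816862 -0.0528781   0.066     ]] [[ 0.49639416 -0.05334394  0.066     ]] [[-76.39740308  -7.55452455]] [[-78.22962484  -7.64772973]]
```

The two cameras agree to 1–2 mm:

| Item | World position / angle |
|---|---|
| Jig yaw | 0.206 |
| Peg | about (0.550, 0.027) |
| Plate yaw | about 0.74, origin 6 mm off the peg |
| Stop | 8.5 mm to -x of its guide mid |
| Expected home yaw | about 0.126 |
| Latch | about 0.23 rad |

I'll carry the closed gripper over to outside the clipped corner.

Call:
jog_arm([
  {"claw": 0,"dx": -3.4,"dy": -2.1},
  {"claw": 0,"dx": -3.4,"dy": -2.1},
  {"claw": 0,"dx": -3.4,"dy": -2.1},
  {"claw": 0,"dx": -3.4,"dy": -2.1},
  {"claw": 0,"dx": -3.4,"dy": -2.1},
], newtons=20)

```text
schema error: expected keys claw, dx, dy, dz, wx, wy, wz
```

Call:
jog_arm([
  {"claw": 0,"dx": -3.4,"dy": -2.1},
  {"claw": 0,"dx": -3.4,"dy": -2.1},
  {"claw": 0,"dx": -3.4,"dy": -2.1},
  {"claw": 0,"dx": -3.4,"dy": -2.1},
  {"claw": 0,"dx": -3.4,"dy": -2.1},
])

```text
schema error: expected keys claw, dx, dy, dz, wx, wy, wz
```

Call:
jog_arm([
  {"claw": 0,"dx": -3.4,"dy": -2.1},
  {"claw": 0,"dx": -3.4,"dy": -2.1},
  {"claw": 0,"dx": -3.4,"dy": -2.1},
  {"claw": 0,"dx": -3.4,"dy": -2.1},
  {"claw": 0,"dx": -3.4,"dy": -2.1},
])

```text
schema error: expected keys claw, dx, dy, dz, wx, wy, wz
```

```bash
cat > g.py <<'E'
# python3 g.py x y z deg : total shift/turn (tool axes, cm and 6-deg units) to a tool-down pose
import sys; from h import *
from scipy.spatial.transform import Rotation as Ro
s=manip.get_state(); M=Ro.from_quat(s["tcp_rot"]); X=M.as_matrix()
a=np.degrees(np.arctan2(X[1,0],X[0,0]))
print("t",round(s["time_s"],2),"pos",s["position"].round(4),"ang",a.round(2),"tilt",X[:,2].round(4),"F",s["ft_force"].round(2),"op",round(s["opening"],4),"q6",s["qpos"][5].round(2))
if len(sys.argv)>4:
    v=list(map(float,sys.argv[1:5])); t=np.radians(v[3])
    G=np.array([[np.cos(t),np.sin(t),0],[np.sin(t),-np.cos(t),0],[0,0,-1]])
    print("d",(X.T@(np.array(v[:3])-s["position"])*100).round(2),"w",((M.inv()*Ro.from_matrix(G)).as_rotvec(degrees=True)/6).round(2))
E
python3 g.py 0.700 -0.042 0.05 177.4
```

```text
t 0.1 pos [0.1375 0.5323 0.2033] ang 165.52 tilt [-3.e-04 -1.e-03 -1.e+00] F [-0.    0.32  0.2 ] op 0.0855 q6 -0.07
d [-68.83 -41.52  15.37] w [-0.01 -0.   -1.98]
```

All keys are needed in each row.

Call:
jog_arm([
  {"claw": 0,"dx": -3.4,"dy": -2.1,"dz": 0,"wx": 0,"wy": 0,"wz": 0},
  {"claw": 0,"dx": -3.4,"dy": -2.1,"dz": 0,"wx": 0,"wy": 0,"wz": 0},
  {"claw": 0,"dx": -3.4,"dy": -2.1,"dz": 0,"wx": 0,"wy": 0,"wz": 0},
  {"claw": 0,"dx": -3.4,"dy": -2.1,"dz": 0,"wx": 0,"wy": 0,"wz": 0},
  {"claw": 0,"dx": -3.4,"dy": -2.1,"dz": 0,"wx": 0,"wy": 0,"wz": 0},
], newtons=20)

```text
time_s: 0.52
position: [0.2753, 0.3861, 0.2008]
tcp_rot: [0.121, 0.993, -0.002, -0.001]
ft_force: [1.3, -0.7, 0.3]
opening: 0.0253
```

Call:
jog_arm([
  {"claw": 0,"dx": -3.4,"dy": -2.1,"dz": 0,"wx": 0,"wy": 0,"wz": 0},
  {"claw": 0,"dx": -3.4,"dy": -2.1,"dz": 0,"wx": 0,"wy": 0,"wz": 0},
  {"claw": 0,"dx": -3.4,"dy": -2.1,"dz": 0,"wx": 0,"wy": 0,"wz": 0},
  {"claw": 0,"dx": -3.4,"dy": -2.1,"dz": 0,"wx": 0,"wy": 0,"wz": 0},
  {"claw": 0,"dx": -3.4,"dy": -2.1,"dz": 0,"wx": 0,"wy": 0,"wz": 0},
])

```text
time_s: 0.93
position: [0.4191, 0.235, 0.2005]
tcp_rot: [0.12, 0.993, -0.002, -0.002]
ft_force: [0.1, 0.9, 0.9]
opening: 0.0002
```

Call:
jog_arm([
  {"claw": 0,"dx": -3.4,"dy": -2.1,"dz": 0,"wx": 0,"wy": 0,"wz": 0},
  {"claw": 0,"dx": -3.4,"dy": -2.1,"dz": 0,"wx": 0,"wy": 0,"wz": 0},
  {"claw": 0,"dx": -3.4,"dy": -2.1,"dz": 0,"wx": 0,"wy": 0,"wz": 0},
  {"claw": 0,"dx": -3.4,"dy": -2.1,"dz": 0,"wx": 0,"wy": 0,"wz": 0},
  {"claw": 0,"dx": -3.4,"dy": -2.1,"dz": 0,"wx": 0,"wy": 0,"wz": 0},
])

```text
time_s: 1.35
position: [0.5629, 0.084, 0.1998]
tcp_rot: [0.121, 0.993, -0.002, -0.002]
ft_force: [0.6, 0.8, 0.4]
opening: 0.0
```

```bash
python3 g.py 0.700 -0.042 0.05 177.4
```

```text
t 1.35 pos [0.5629 0.084  0.1998] ang 166.13 tilt [-0.005  -0.0042 -1.    ] F [0.57 0.84 0.38] op 0.0 q6 -1.24
d [-16.39  -8.87  14.96] w [-0.05 -0.04 -1.88]
```

Call:
jog_arm([
  {"claw": 0,"dx": -3.5,"dy": -1.9,"dz": 0,"wx": 0,"wy": 0,"wz": 0},
  {"claw": 0,"dx": -3.5,"dy": -1.9,"dz": 0,"wx": 0,"wy": 0,"wz": 0},
  {"claw": 0,"dx": -3.5,"dy": -1.9,"dz": 0,"wx": 0,"wy": 0,"wz": 0},
  {"claw": 0,"dx": -3.5,"dy": -1.9,"dz": 0,"wx": 0,"wy": 0,"wz": 0},
  {"claw": 0,"dx": -2.2,"dy": -1.2,"dz": 0,"wx": 0,"wy": 0,"wz": 0},
])

```text
time_s: 1.77
position: [0.7038, -0.0503, 0.1968]
tcp_rot: [0.122, 0.993, -0.003, -0.004]
ft_force: [0.3, 1.0, 0.1]
opening: 0.0001
```

Call:
jog_arm([
  {"claw": 0,"dx": 0,"dy": 0,"dz": 3.7,"wx": 0,"wy": 0,"wz": -1},
  {"claw": 0,"dx": 0,"dy": 0,"dz": 3.7,"wx": 0,"wy": 0,"wz": -1},
  {"claw": 0,"dx": 0,"dy": 0,"dz": 3.7,"wx": 0,"wy": 0,"wz": 0},
  {"claw": 0,"dx": 0,"dy": 0,"dz": 3.5,"wx": 0,"wy": 0,"wz": 0},
  {"claw": 0,"dx": 0,"dy": 0,"dz": 0,"wx": 0,"wy": 0,"wz": 0},
])

```text
time_s: 2.18
position: [0.7062, -0.0581, 0.0434]
tcp_rot: [0.016, 1.0, -0.002, -0.003]
ft_force: [-1.4, 1.1, -1.7]
opening: -0.0003
```

```bash
python3 g.py 0.698 -0.041 0.0165 177.4
```

```text
t 2.18 pos [ 0.7062 -0.0581  0.0434] ang 178.19 tilt [-0.0063 -0.0049 -1.    ] F [-1.4   1.07 -1.69] op -0.0003 q6 -1.67
d [0.86 1.7  2.69] w [-0.05 -0.06  0.13]
```

Call:
jog_arm([
  {"claw": 0,"dx": 0,"dy": 0.9,"dz": 1,"wx": -0.05,"wy": -0.06,"wz": 0.1},
  {"claw": 0,"dx": 0,"dy": 0.8,"dz": 0.9,"wx": 0,"wy": 0,"wz": 0},
  {"claw": 0,"dx": 0,"dy": 0,"dz": 0.7,"wx": 0,"wy": 0,"wz": 0},
  {"claw": 0,"dx": 0,"dy": 0,"dz": 0,"wx": 0,"wy": 0,"wz": 0},
  {"claw": 0,"dx": 0,"dy": 0,"dz": 0,"wx": 0,"wy": 0,"wz": 0},
])

```text
time_s: 2.6
position: [0.7078, -0.0404, 0.0199]
tcp_rot: [0.021, 1.0, -0.0, 0.0]
ft_force: [0.1, -0.5, 0.6]
opening: 0.0
```

```bash
python3 g.py 0.698 -0.041 0.0165 177.4; python3 -c "
from h import *
crop(manip.camera('side')[...,::-1].copy(),250,120,80,75,8,'pics/s1.png')"
```

```text
t 2.6 pos [ 0.7078 -0.0404  0.0199] ang 177.59 tilt [ 9.e-04 -3.e-04 -1.e+00] F [ 0.13 -0.53  0.61] op 0.0 q6 -1.64
d [ 0.98 -0.1   0.34] w [-0.    0.01  0.03]
```

View pics/s1.png

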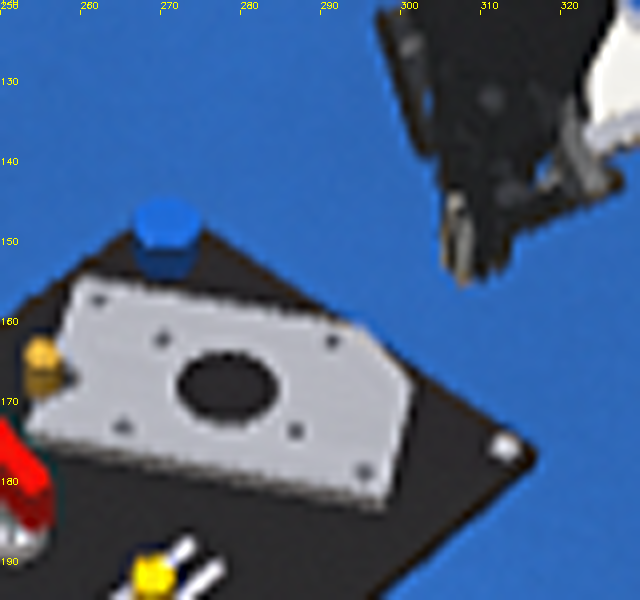

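Fingertip at about (308,154), about 27 mm off the clipped face (296,160)–(301,168), with a clear path between. I'll drop to 2.5 mm above the deck and close in.

Call:
jog_arm([
  {"claw": 0,"dx": 0.8,"dy": -0.1,"dz": 0.3,"wx": 0,"wy": 0,"wz": 0},
  {"claw": 0,"dx": 0.8,"dy": 0,"dz": 0.1,"wx": 0,"wy": 0,"wz": 0},
  {"claw": 0,"dx": 0.5,"dy": 0,"dz": 0,"wx": 0,"wy": 0,"wz": 0},
  {"claw": 0,"dx": 0,"dy": 0,"dz": 0,"wx": 0,"wy": 0,"wz": 0},
  {"claw": 0,"dx": 0,"dy": 0,"dz": 0,"wx": 0,"wy": 0,"wz": 0},
])

```text
time_s: 3.07
position: [0.6887, -0.0419, 0.0218]
tcp_rot: [0.021, 1.0, -0.001, 0.004]
ft_force: [-0.5, 0.3, 0.3]
opening: 0.0003
```

Call:
jog_arm([
  {"claw": 0,"dx": 0.15,"dy": 0,"dz": 0,"wx": 0,"wy": 0,"wz": 0},
  {"claw": 0,"dx": 0.15,"dy": 0,"dz": 0,"wx": 0,"wy": 0,"wz": 0},
  {"claw": 0,"dx": 0.1,"dy": 0,"dz": 0,"wx": 0,"wy": 0,"wz": 0},
  {"claw": 0,"dx": 0,"dy": 0,"dz": 0,"wx": 0,"wy": 0,"wz": 0},
])

```text
time_s: 3.4
position: [0.6857, -0.042, 0.0232]
tcp_rot: [0.021, 1.0, -0.001, 0.006]
ft_force: [0.9, -0.4, 0.8]
opening: 0.0001
```

```bash
python3 g.py 0.678 -0.041 0.0165 177.4
```

```text
t 3.4 pos [ 0.6857 -0.042   0.0232] ang 177.56 tilt [ 0.011  -0.0019 -0.9999] F [ 0.86 -0.38  0.85] op 0.0001 q6 -1.64
d [0.78 0.07 0.66] w [-0.01  0.11  0.03]
```

Call:
jog_arm([
  {"claw": 0,"dx": 0,"dy": 0,"dz": 0.4,"wx": 0,"wy": 0.1,"wz": 0},
  {"claw": 0,"dx": 0,"dy": 0,"dz": 0.25,"wx": 0,"wy": 0,"wz": 0},
  {"claw": 0,"dx": 0,"dy": 0,"dz": 0,"wx": 0,"wy": 0,"wz": 0},
  {"claw": 0,"dx": 0,"dy": 0,"dz": 0,"wx": 0,"wy": 0,"wz": 0},
])

```text
time_s: 3.73
position: [0.6858, -0.042, 0.0156]
tcp_rot: [0.021, 1.0, -0.001, -0.001]
ft_force: [-0.3, -0.2, 0.4]
opening: -0.0
```

```bash
python3 g.py 0.678 -0.041 0.0165 177.4
```

```text
t 3.73 pos [ 0.6858 -0.042   0.0156] ang 177.56 tilt [-0.0011 -0.0014 -1.    ] F [-0.28 -0.18  0.35] op -0.0 q6 -1.64
d [ 0.79  0.07 -0.09] w [-0.01 -0.01  0.03]
```

Call:
jog_arm([
  {"claw": 0,"dx": 0.15,"dy": 0,"dz": -0.1,"wx": 0,"wy": 0,"wz": 0},
  {"claw": 0,"dx": 0.15,"dy": 0,"dz": 0,"wx": 0,"wy": 0,"wz": 0},
  {"claw": 0,"dx": 0.15,"dy": 0,"dz": 0,"wx": 0,"wy": 0,"wz": 0},
  {"claw": 0,"dx": 0,"dy": 0,"dz": 0,"wx": 0,"wy": 0,"wz": 0},
])

```text
time_s: 4.07
position: [0.6807, -0.0418, 0.0163]
tcp_rot: [0.021, 1.0, -0.001, -0.001]
ft_force: [-0.2, -0.9, 0.4]
opening: 0.0001
```

```bash
python3 g.py 0.678 -0.041 0.0170 177.4
```

```text
t 4.07 pos [ 0.6807 -0.0418  0.0163] ang 177.57 tilt [-0.0018 -0.0013 -1.    ] F [-0.17 -0.88  0.41] op 0.0001 q6 -1.64
d [ 0.28  0.06 -0.07] w [-0.01 -0.02  0.03]
```

Call:
jog_arm([
  {"claw": 0,"dx": 0.1,"dy": 0,"dz": -0.05,"wx": 0,"wy": 0,"wz": 0},
  {"claw": 0,"dx": 0.1,"dy": 0,"dz": 0,"wx": 0,"wy": 0,"wz": 0},
  {"claw": 0,"dx": 0.1,"dy": 0,"dz": 0,"wx": 0,"wy": 0,"wz": 0},
])

```text
time_s: 4.32
position: [0.6776, -0.0416, 0.0172]
tcp_rot: [0.021, 1.0, -0.001, -0.001]
ft_force: [-0.3, 0.5, -0.4]
opening: 0.0003
```

Call:
jog_arm([
  {"claw": 0,"dx": 0.1,"dy": 0,"dz": 0,"wx": 0,"wy": 0,"wz": 0},
  {"claw": 0,"dx": 0.1,"dy": 0,"dz": 0,"wx": 0,"wy": 0,"wz": 0},
  {"claw": 0,"dx": 0.1,"dy": 0,"dz": 0,"wx": 0,"wy": 0,"wz": 0},
])

```text
time_s: 4.57
position: [0.6743, -0.0415, 0.0173]
tcp_rot: [0.021, 1.0, -0.001, -0.001]
ft_force: [1.8, -0.2, -0.2]
opening: 0.0
```

```bash
python3 g.py 0.670 -0.041 0.0170 177.4; python3 -c "
from h import *
crop(manip.camera('side')[...,::-1].copy(),240,120,80,75,8,'pics/s2.png')"
```

```text
t 4.57 pos [ 0.6743 -0.0415  0.0173] ang 177.56 tilt [-0.001  -0.0014 -1.    ] F [ 1.79 -0.24 -0.23] op 0.0 q6 -1.64
d [0.43 0.03 0.03] w [-0.01 -0.01  0.03]
```

View pics/s2.png

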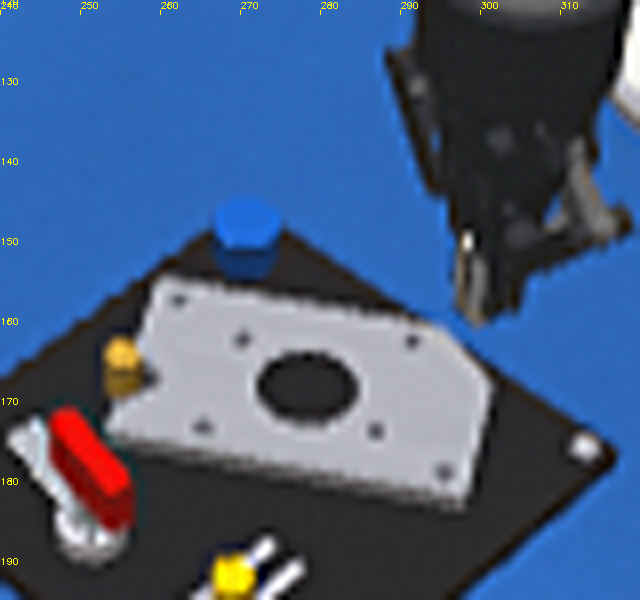

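Tip at (300,160), still about 3–5 mm short of the face (298,164). I'll keep closing.

Call:
jog_arm([
  {"claw": 0,"dx": 0.1,"dy": 0,"dz": 0,"wx": 0,"wy": 0,"wz": 0},
  {"claw": 0,"dx": 0.1,"dy": 0,"dz": 0,"wx": 0,"wy": 0,"wz": 0},
])

```text
time_s: 4.78
position: [0.6721, -0.0414, 0.0173]
tcp_rot: [0.021, 1.0, -0.001, -0.001]
ft_force: [-0.4, 0.0, 0.2]
opening: -0.0004
```

Call:
jog_arm([
  {"claw": 0,"dx": 0.1,"dy": 0,"dz": 0,"wx": 0,"wy": 0,"wz": 0},
  {"claw": 0,"dx": 0.1,"dy": 0,"dz": 0,"wx": 0,"wy": 0,"wz": 0},
])

```text
time_s: 4.95
position: [0.6699, -0.0413, 0.0173]
tcp_rot: [0.021, 1.0, -0.001, -0.0]
ft_force: [0.6, -0.7, 0.1]
opening: -0.0003
```

```bash
python3 -c "
from h import *
print(to_px('side',[[.6743,-.0415,.0173],[.6633,-.0415,.0173],[.6743,-.056,.0173],[.6743,-.027,.0173]]).round(1))
crop(manip.camera('top')[...,::-1].copy(),205,132,75,75,8,'pics/t2.png')"; python3 g.py
```

```text
[[299.8 164.6]
 [297.  166. ]
 [302.6 167.4]
 [297.  161.8]]
t 5.0 pos [ 0.6697 -0.0413  0.0173] ang 177.57 tilt [-0.0011 -0.0014 -1.    ] F [1.09 0.46 0.04] op 0.0002 q6 -1.64
```

View pics/t2.png

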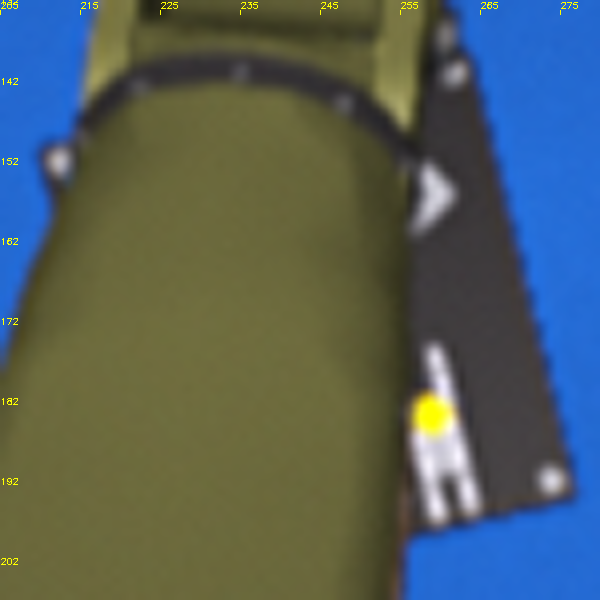

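```bash
python3 -c "
from h import *
for n in('top','side'): print(n,to_px(n,[[.6697,-.0413,.0173],[.6697,-.0413,.0673],[.6697,-.0413,.0373],[.6807,-.0413,.0173],[.6697,-.0563,.0173]]).round(1))
crop(manip.camera('side')[...,::-1].copy(),270,130,50,50,12,'pics/s3.png')"
```

```text
top [[245.4 144.1]
 [244.7 140.8]
 [245.1 142.8]
 [245.4 141. ]
 [249.6 143.9]]
side [[298.6 165.1]
 [300.  153.9]
 [299.2 160.7]
 [301.4 163.8]
 [301.5 168. ]]
```

View pics/s3.png

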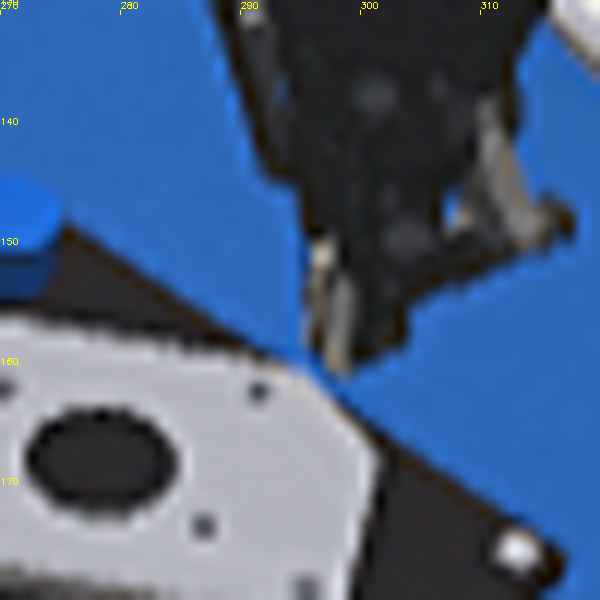

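Tip bottom in the side view sits about 4 px above where the reported TCP projects, and there is no contact force yet. I'll back off over the mat and feel down to find the true tip height.

Call:
jog_arm([
  {"claw": 0,"dx": -1.5,"dy": 0,"dz": 0,"wx": 0,"wy": 0,"wz": 0},
  {"claw": 0,"dx": -1.5,"dy": 0,"dz": 0,"wx": 0,"wy": 0,"wz": 0},
  {"claw": 0,"dx": -1.5,"dy": 0,"dz": 0,"wx": 0,"wy": 0,"wz": 0},
  {"claw": 0,"dx": -0.2,"dy": 0,"dz": 0,"wx": 0,"wy": 0,"wz": 0},
  {"claw": 0,"dx": 0,"dy": 0,"dz": 0,"wx": 0,"wy": 0,"wz": 0},
])

```text
time_s: 5.47
position: [0.718, -0.0433, 0.0173]
tcp_rot: [0.021, 1.0, -0.001, -0.001]
ft_force: [-0.2, 0.5, 0.0]
opening: -0.0001
```

```bash
python3 g.py 0.715 -0.041 0.006 177.4; python3 -c "
from h import *
s=manip.get_state()['position']; print(to_px('side',[s,s+[0,0,.02]]).round(1))
crop(manip.camera('side')[...,::-1].copy(),280,120,50,50,12,'pics/s4.png')"
```

```text
t 5.47 pos [ 0.718  -0.0433  0.0173] ang 177.57 tilt [-0.0015 -0.0013 -1.    ] F [-0.2   0.47  0.03] op -0.0001 q6 -1.64
d [0.31 0.22 1.13] w [-0.01 -0.01  0.03]
[[311.  159.4]
 [311.7 155. ]]
```

Call:
jog_arm([
  {"claw": 0,"dx": 0,"dy": 0.1,"dz": 0.3,"wx": 0,"wy": 0,"wz": 0},
  {"claw": 0,"dx": 0,"dy": 0.1,"dz": 0.3,"wx": 0,"wy": 0,"wz": 0},
  {"claw": 0,"dx": 0,"dy": 0,"dz": 0.3,"wx": 0,"wy": 0,"wz": 0},
  {"claw": 0,"dx": 0,"dy": 0,"dz": 0.1,"wx": 0,"wy": 0,"wz": 0},
  {"claw": 0,"dx": 0,"dy": 0,"dz": 0,"wx": 0,"wy": 0,"wz": 0},
])

```text
time_s: 5.93
position: [0.7156, -0.0409, 0.0061]
tcp_rot: [0.021, 1.0, -0.001, -0.002]
ft_force: [-0.2, 0.2, -0.6]
opening: -0.0001
```

Call:
jog_arm([
  {"claw": 0,"dx": 0,"dy": 0,"dz": 0.1,"wx": 0,"wy": 0,"wz": 0},
  {"claw": 0,"dx": 0,"dy": 0,"dz": 0.1,"wx": 0,"wy": 0,"wz": 0},
  {"claw": 0,"dx": 0,"dy": 0,"dz": 0.1,"wx": 0,"wy": 0,"wz": 0},
  {"claw": 0,"dx": 0,"dy": 0,"dz": 0.1,"wx": 0,"wy": 0,"wz": 0},
  {"claw": 0,"dx": 0,"dy": 0,"dz": 0.1,"wx": 0,"wy": 0,"wz": 0},
])

```text
time_s: 6.35
position: [0.7155, -0.041, 0.0011]
tcp_rot: [0.021, 1.0, -0.001, -0.001]
ft_force: [-0.7, 0.0, 1.1]
opening: 0.0004
```

```bash
python3 g.py 0.715 -0.041 0.006 177.4; python3 -c "
from h import *
s=manip.get_state()['position']; print(to_px('side',[s,s+[0,0,.02]]).round(1))
crop(manip.camera('side')[...,::-1].copy(),280,120,50,50,12,'pics/s4.png')"
```

```text
t 6.35 pos [ 0.7155 -0.041   0.0011] ang 177.56 tilt [-0.0027 -0.0012 -1.    ] F [-0.68  0.03  1.07] op 0.0004 q6 -1.64
d [ 0.05 -0.01 -0.49] w [-0.01 -0.03  0.03]
[[309.4 162.8]
 [310.1 158.5]]
```

View pics/s4.png

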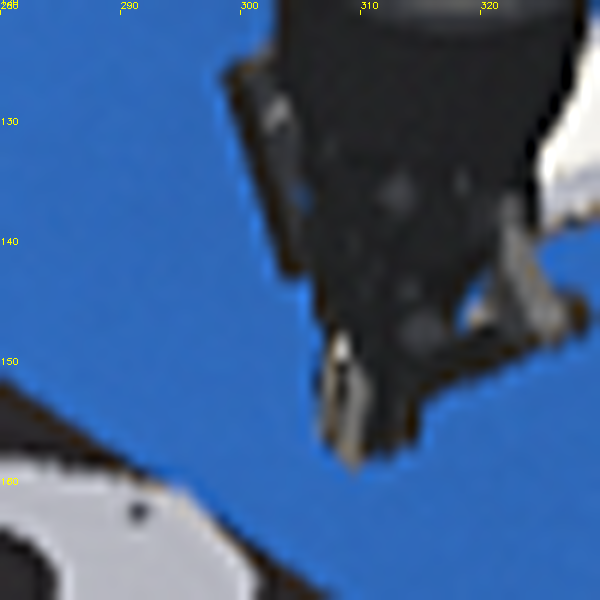

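No contact even at z = 0.001 (the mat is at 0.002), and the picture puts the tip at (309,159) against the predicted (309,163). So the true tip is some 15–18 mm above the reported TCP. I'll feel on down.

Call:
jog_arm([
  {"claw": 0,"dx": 0,"dy": 0,"dz": 0.2,"wx": 0,"wy": 0,"wz": 0},
  {"claw": 0,"dx": 0,"dy": 0,"dz": 0.2,"wx": 0,"wy": 0,"wz": 0},
  {"claw": 0,"dx": 0,"dy": 0,"dz": 0.2,"wx": 0,"wy": 0,"wz": 0},
  {"claw": 0,"dx": 0,"dy": 0,"dz": 0.2,"wx": 0,"wy": 0,"wz": 0},
  {"claw": 0,"dx": 0,"dy": 0,"dz": 0,"wx": 0,"wy": 0,"wz": 0},
])

```text
time_s: 6.82
position: [0.7154, -0.041, -0.0081]
tcp_rot: [0.021, 1.0, -0.001, -0.002]
ft_force: [0.4, 0.4, 0.2]
opening: -0.0
```

Call:
jog_arm([
  {"claw": 0,"dx": 0,"dy": 0,"dz": 0.1,"wx": 0,"wy": 0,"wz": 0},
  {"claw": 0,"dx": 0,"dy": 0,"dz": 0.1,"wx": 0,"wy": 0,"wz": 0},
])

```text
time_s: 6.98
position: [0.7154, -0.041, -0.0103]
tcp_rot: [0.021, 1.0, -0.001, -0.002]
ft_force: [0.2, -0.1, 0.1]
opening: -0.0
```

Call:
jog_arm([
  {"claw": 0,"dx": 0,"dy": 0,"dz": 0.1,"wx": 0,"wy": 0,"wz": 0},
  {"claw": 0,"dx": 0,"dy": 0,"dz": 0.1,"wx": 0,"wy": 0,"wz": 0},
])

```text
time_s: 7.15
position: [0.7154, -0.041, -0.0124]
tcp_rot: [0.021, 1.0, -0.001, -0.001]
ft_force: [0.7, 0.1, -0.2]
opening: 0.0001
```

Call:
jog_arm([
  {"claw": 0,"dx": 0,"dy": 0,"dz": 0.1,"wx": 0,"wy": 0,"wz": 0},
  {"claw": 0,"dx": 0,"dy": 0,"dz": 0.1,"wx": 0,"wy": 0,"wz": 0},
])

```text
time_s: 7.32
position: [0.7155, -0.041, -0.0146]
tcp_rot: [0.021, 1.0, -0.001, -0.001]
ft_force: [0.4, 0.3, -0.4]
opening: 0.0003
```

Call:
jog_arm([
  {"claw": 0,"dx": 0,"dy": 0,"dz": 0.1,"wx": 0,"wy": 0,"wz": 0},
  {"claw": 0,"dx": 0,"dy": 0,"dz": 0,"wx": 0,"wy": 0,"wz": 0},
])

```text
time_s: 7.48
position: [0.7154, -0.041, -0.0159]
tcp_rot: [0.021, 1.0, -0.001, -0.002]
ft_force: [-0.0, 0.3, -0.3]
opening: -0.0004
```

Call:
jog_arm([
  {"claw": 0,"dx": 0,"dy": 0,"dz": 0.1,"wx": 0,"wy": 0,"wz": 0},
  {"claw": 0,"dx": 0,"dy": 0,"dz": 0,"wx": 0,"wy": 0,"wz": 0},
])

```text
time_s: 7.65
position: [0.7154, -0.041, -0.017]
tcp_rot: [0.021, 1.0, -0.001, -0.002]
ft_force: [1.1, -0.7, -0.1]
opening: 0.0
```

Call:
jog_arm([
  {"claw": 0,"dx": 0,"dy": 0,"dz": 0.1,"wx": 0,"wy": 0,"wz": 0},
  {"claw": 0,"dx": 0,"dy": 0,"dz": 0,"wx": 0,"wy": 0,"wz": 0},
])

```text
time_s: 7.82
position: [0.7154, -0.041, -0.0181]
tcp_rot: [0.021, 1.0, -0.001, -0.002]
ft_force: [0.3, 0.0, 0.8]
opening: 0.0002
```

Call:
jog_arm([
  {"claw": 0,"dx": 0,"dy": 0,"dz": 0.1,"wx": 0,"wy": 0,"wz": 0},
  {"claw": 0,"dx": 0,"dy": 0,"dz": 0,"wx": 0,"wy": 0,"wz": 0},
])

```text
time_s: 7.98
position: [0.7154, -0.041, -0.0192]
tcp_rot: [0.021, 1.0, -0.001, -0.002]
ft_force: [1.1, -0.1, 0.2]
opening: -0.0004
```

Call:
jog_arm([
  {"claw": 0,"dx": 0,"dy": 0,"dz": 0.1,"wx": 0,"wy": 0,"wz": 0},
  {"claw": 0,"dx": 0,"dy": 0,"dz": 0,"wx": 0,"wy": 0,"wz": 0},
])

```text
time_s: 8.15
position: [0.7154, -0.041, -0.0202]
tcp_rot: [0.021, 1.0, -0.001, -0.001]
ft_force: [1.0, 0.2, 0.6]
opening: -0.0001
```

Call:
jog_arm([
  {"claw": 0,"dx": 0,"dy": 0,"dz": 0.1,"wx": 0,"wy": 0,"wz": 0},
  {"claw": 0,"dx": 0,"dy": 0,"dz": 0,"wx": 0,"wy": 0,"wz": 0},
])

```text
time_s: 8.32
position: [0.7154, -0.0411, -0.0213]
tcp_rot: [0.021, 1.0, -0.001, -0.001]
ft_force: [0.6, -0.5, 0.3]
opening: 0.0002
```

Call:
jog_arm([
  {"claw": 0,"dx": 0,"dy": 0,"dz": 0.1,"wx": 0,"wy": 0,"wz": 0},
  {"claw": 0,"dx": 0,"dy": 0,"dz": 0,"wx": 0,"wy": 0,"wz": 0},
])

```text
time_s: 8.48
position: [0.7154, -0.041, -0.0225]
tcp_rot: [0.021, 1.0, -0.001, -0.001]
ft_force: [-0.3, -0.8, 0.7]
opening: 0.0002
```

```bash
python3 g.py 0.715 -0.041 0.006 177.4; python3 -c "
from h import *
s=manip.get_state()['position']; print(to_px('side',[s,s+[0,0,.02]]).round(1))
im=manip.camera('side').astype(int); 
for x in range(305,315): print(x,[tuple(im[y,x]) for y in range(158,168,2)])"
```

```text
t 8.48 pos [ 0.7154 -0.041  -0.0225] ang 177.56 tilt [-0.003  -0.0012 -1.    ] F [-0.26 -0.78  0.66] op 0.0002 q6 -1.64
d [ 0.05 -0.   -2.85] w [-0.01 -0.03  0.03]
[[308.6 167.8]
 [309.2 163.6]]
305 [(np.int64(31), np.int64(69), np.int64(122)), (np.int64(64), np.int64(112), np.int64(181)), (np.int64(43), np.int64(109), np.int64(200)), (np.int64(47), np.int64(106), np.int64(190)), (np.int64(48), np.int64(109), np.int64(195))]
306 [(np.int64(122), np.int64(115), np.int64(105)), (np.int64(95), np.int64(85), np.int64(74)), (np.int64(39), np.int64(74), np.int64(129)), (np.int64(47), np.int64(107), np.int64(194)), (np.int64(49), np.int64(107), np.int64(192))]
307 [(np.int64(53), np.int64(52), np.int64(49)), (np.int64(71), np.int64(69), np.int64(65)), (np.int64(86), np.int64(83), np.int64(82)), (np.int64(44), np.int64(110), np.int64(202)), (np.int64(48), np.int64(107), np.int64(190))]
308 [(np.int64(117), np.int64(117), np.int64(116)), (np.int64(114), np.int64(115), np.int64(113)), (np.int64(116), np.int64(110), np.int64(102)), (np.int64(87), np.int64(104), np.int64(145)), (np.int64(47), np
[... 707 characters left out ...]
4(188))]
312 [(np.int64(40), np.int64(42), np.int64(44)), (np.int64(45), np.int64(44), np.int64(43)), (np.int64(48), np.int64(76), np.int64(127)), (np.int64(49), np.int64(109), np.int64(192)), (np.int64(48), np.int64(106), np.int64(187))]
313 [(np.int64(33), np.int64(33), np.int64(28)), (np.int64(29), np.int64(22), np.int64(10)), (np.int64(43), np.int64(82), np.int64(143)), (np.int64(46), np.int64(107), np.int64(189)), (np.int64(47), np.int64(105), np.int64(187))]
314 [(np.int64(35), np.int64(38), np.int64(41)), (np.int64(47), np.int64(92), np.int64(160)), (np.int64(48), np.int64(110), np.int64(197)), (np.int64(49), np.int64(107), np.int64(189)), (np.int64(49), np.int64(105), np.int64(187))]
```

Call:
jog_arm([
  {"claw": 0,"dx": 0,"dy": 0,"dz": 0.1,"wx": 0,"wy": 0,"wz": 0},
  {"claw": 0,"dx": 0,"dy": 0,"dz": 0,"wx": 0,"wy": 0,"wz": 0},
])

```text
time_s: 8.7
position: [0.7155, -0.041, -0.0233]
tcp_rot: [0.021, 1.0, -0.001, -0.001]
ft_force: [0.3, 0.3, -0.6]
opening: -0.0002
```

Call:
jog_arm([
  {"claw": 0,"dx": 0,"dy": 0,"dz": 0.1,"wx": 0,"wy": 0,"wz": 0},
  {"claw": 0,"dx": 0,"dy": 0,"dz": 0,"wx": 0,"wy": 0,"wz": 0},
])

```text
time_s: 8.87
position: [0.7155, -0.0411, -0.0244]
tcp_rot: [0.021, 1.0, -0.001, -0.001]
ft_force: [-0.7, 0.1, 0.0]
opening: -0.0003
```

Call:
jog_arm([
  {"claw": 0,"dx": 0,"dy": 0,"dz": 0.1,"wx": 0,"wy": 0,"wz": 0},
  {"claw": 0,"dx": 0,"dy": 0,"dz": 0,"wx": 0,"wy": 0,"wz": 0},
])

```text
time_s: 9.03
position: [0.7157, -0.0411, -0.0252]
tcp_rot: [0.021, 1.0, -0.001, -0.001]
ft_force: [0.3, 0.1, -0.5]
opening: 0.0001
```

Call:
jog_arm([
  {"claw": 0,"dx": 0,"dy": 0,"dz": 0.1,"wx": 0,"wy": 0,"wz": 0},
  {"claw": 0,"dx": 0,"dy": 0,"dz": 0,"wx": 0,"wy": 0,"wz": 0},
])

```text
time_s: 9.2
position: [0.7159, -0.0411, -0.0251]
tcp_rot: [0.021, 1.0, -0.001, -0.001]
ft_force: [-0.1, 0.5, -0.2]
opening: 0.0005
```

Call:
jog_arm([
  {"claw": 0,"dx": 0,"dy": 0,"dz": 0.1,"wx": 0,"wy": 0,"wz": 0},
  {"claw": 0,"dx": 0,"dy": 0,"dz": 0,"wx": 0,"wy": 0,"wz": 0},
])

```text
time_s: 9.37
position: [0.7162, -0.0411, -0.0252]
tcp_rot: [0.021, 1.0, -0.001, -0.0]
ft_force: [0.0, -0.2, -0.3]
opening: 0.0
```

```bash
python3 g.py 0.715 -0.041 0.006 177.4; python3 -c "
from h import *
s=manip.get_state()['position']; print(to_px('side',[s,s+[0,0,.02]]).round(1))
print(manip.get_state()['ft_torque'])
crop(manip.camera('side')[...,::-1].copy(),285,135,50,50,12,'pics/s5.png')"
```

```text
t 9.37 pos [ 0.7162 -0.0411 -0.0252] ang 177.56 tilt [-9.0e-04 -1.5e-03 -1.0e+00] F [ 0.   -0.21 -0.33] op 0.0 q6 -1.64
d [ 0.12  0.   -3.12] w [-0.01 -0.01  0.03]
[[308.7 168.3]
 [309.3 164.1]]
[-0.01171196  0.00263191  0.02594138]
```

View pics/s5.png

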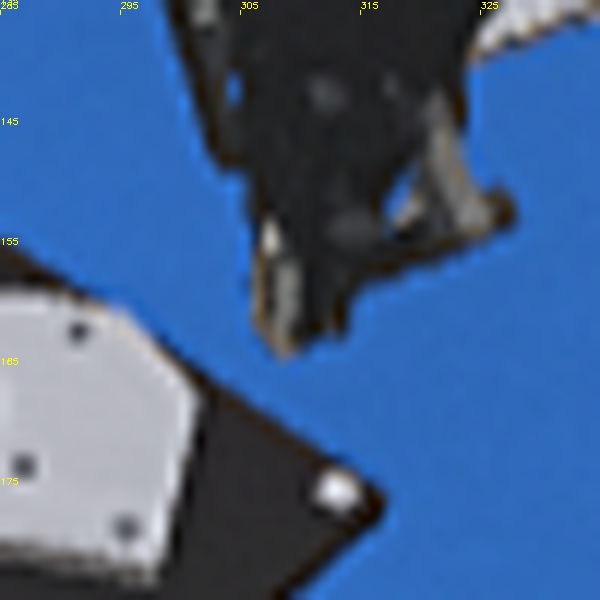

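```bash
python3 -c "
from h import *
s=manip.get_state(); print({k:np.round(s[k],3) for k in('qpos','joint_torque','ft_force')})"
```

```text
{'qpos': array([-0.108,  0.907,  1.125, -0.002,  1.111, -1.635]), 'joint_torque': array([ 1.0000e-03, -8.0806e+01, -3.2492e+01, -6.0000e-03,  7.0000e-02,
       -0.0000e+00]), 'ft_force': array([-0.023, -0.688,  0.183])}
```

Call:
jog_arm([
  {"claw": 0,"dx": 0,"dy": 0,"dz": -0.3,"wx": 0,"wy": 0,"wz": 0},
  {"claw": 0,"dx": 0,"dy": 0,"dz": 0,"wx": 0,"wy": 0,"wz": 0},
])

```text
time_s: 9.58
position: [0.7161, -0.0411, -0.0226]
tcp_rot: [0.021, 1.0, -0.001, -0.001]
ft_force: [0.8, 0.1, 0.4]
opening: -0.0003
```

```bash
python3 -c "
from h import *
s=manip.get_state(); print({k:np.round(s[k],4) for k in('qpos','joint_torque','ft_force','position')})"
```

```text
{'qpos': array([-0.1078,  0.9031,  1.1246, -0.0017,  1.115 , -1.6353]), 'joint_torque': array([ 4.20000e-03, -7.96031e+01, -3.18217e+01, -4.80000e-03,
        1.09400e-01,  0.00000e+00]), 'ft_force': array([0.761 , 0.0821, 0.3879]), 'position': array([ 0.7161, -0.0411, -0.0226])}
```

No contact forces (torques agree), and the z stall looks like a workspace floor. So the fingertip sits roughly 20–27 mm above the reported TCP. I'll calibrate by feeling for the bare deck (z = 0.014) near the far right corner.

Call:
jog_arm([
  {"claw": 0,"dx": 0,"dy": 0,"dz": -2.6,"wx": 0,"wy": 0,"wz": 0},
  {"claw": 0,"dx": 0,"dy": 0,"dz": -2.6,"wx": 0,"wy": 0,"wz": 0},
  {"claw": 0,"dx": 2.3,"dy": -2,"dz": 0,"wx": 0,"wy": 0,"wz": 0},
  {"claw": 0,"dx": 2.2,"dy": -1.9,"dz": 0,"wx": 0,"wy": 0,"wz": 0},
  {"claw": 0,"dx": 0,"dy": 0,"dz": 0,"wx": 0,"wy": 0,"wz": 0},
])

```text
time_s: 10.0
position: [0.6677, -0.0781, 0.0299]
tcp_rot: [0.02, 1.0, -0.001, -0.002]
ft_force: [0.3, -0.8, -0.3]
opening: -0.0002
```

```bash
python3 g.py 0.67 -0.080 -0.003 177.4
```

```text
t 10.0 pos [ 0.6677 -0.0781  0.0299] ang 177.7 tilt [-0.0032 -0.0015 -1.    ] F [ 0.29 -0.81 -0.29] op -0.0002 q6 -1.7
d [-0.25 -0.18  3.29] w [-0.02 -0.03  0.05]
```

Call:
jog_arm([
  {"claw": 0,"dx": -0.2,"dy": -0.2,"dz": 0.5,"wx": 0,"wy": 0,"wz": 0},
  {"claw": 0,"dx": 0,"dy": 0,"dz": 0.5,"wx": 0,"wy": 0,"wz": 0},
  {"claw": 0,"dx": 0,"dy": 0,"dz": 0.4,"wx": 0,"wy": 0,"wz": 0},
  {"claw": 0,"dx": 0,"dy": 0,"dz": 0.2,"wx": 0,"wy": 0,"wz": 0},
  {"claw": 0,"dx": 0,"dy": 0,"dz": 0.2,"wx": 0,"wy": 0,"wz": 0},
])

```text
time_s: 10.42
position: [0.6706, -0.0799, 0.01]
tcp_rot: [0.02, 1.0, -0.001, -0.001]
ft_force: [0.6, -0.5, 0.6]
opening: -0.0002
```

Call:
jog_arm([
  {"claw": 0,"dx": 0,"dy": 0,"dz": 0.15,"wx": 0,"wy": 0,"wz": 0},
  {"claw": 0,"dx": 0,"dy": 0,"dz": 0.15,"wx": 0,"wy": 0,"wz": 0},
  {"claw": 0,"dx": 0,"dy": 0,"dz": 0.15,"wx": 0,"wy": 0,"wz": 0},
  {"claw": 0,"dx": 0,"dy": 0,"dz": 0.15,"wx": 0,"wy": 0,"wz": 0},
  {"claw": 0,"dx": 0,"dy": 0,"dz": 0.15,"wx": 0,"wy": 0,"wz": 0},
])

```text
time_s: 10.83
position: [0.6708, -0.0786, 0.0002]
tcp_rot: [0.019, 1.0, -0.001, -0.002]
ft_force: [0.1, -0.1, 0.1]
opening: 0.0001
```

Call:
jog_arm([
  {"claw": 0,"dx": 0,"dy": 0,"dz": 0.1,"wx": 0,"wy": 0,"wz": 0},
  {"claw": 0,"dx": 0,"dy": 0,"dz": 0.1,"wx": 0,"wy": 0,"wz": 0},
])

```text
time_s: 11.0
position: [0.6708, -0.0786, -0.002]
tcp_rot: [0.019, 1.0, -0.001, -0.002]
ft_force: [-0.2, 0.1, 0.2]
opening: -0.0
```

Call:
jog_arm([
  {"claw": 0,"dx": 0,"dy": 0,"dz": 0.1,"wx": 0,"wy": 0,"wz": 0},
  {"claw": 0,"dx": 0,"dy": 0,"dz": 0.1,"wx": 0,"wy": 0,"wz": 0},
])

```text
time_s: 11.17
position: [0.6709, -0.0786, -0.0041]
tcp_rot: [0.019, 1.0, -0.001, -0.002]
ft_force: [0.0, -0.5, 0.9]
opening: 0.0001
```

Call:
jog_arm([
  {"claw": 0,"dx": 0,"dy": 0,"dz": 0.1,"wx": 0,"wy": 0,"wz": 0},
  {"claw": 0,"dx": 0,"dy": 0,"dz": 0.1,"wx": 0,"wy": 0,"wz": 0},
])

```text
time_s: 11.33
position: [0.6709, -0.0787, -0.0061]
tcp_rot: [0.019, 1.0, -0.001, -0.002]
ft_force: [0.9, 0.1, -0.1]
opening: -0.0003
```

Call:
jog_arm([
  {"claw": 0,"dx": 0,"dy": 0,"dz": 0.1,"wx": 0,"wy": 0,"wz": 0},
  {"claw": 0,"dx": 0,"dy": 0,"dz": 0.1,"wx": 0,"wy": 0,"wz": 0},
])

```text
time_s: 11.5
position: [0.6709, -0.0787, -0.0083]
tcp_rot: [0.019, 1.0, -0.001, -0.002]
ft_force: [0.1, -0.1, -0.9]
opening: 0.0003
```

Call:
jog_arm([
  {"claw": 0,"dx": 0,"dy": 0,"dz": 0.1,"wx": 0,"wy": 0,"wz": 0},
  {"claw": 0,"dx": 0,"dy": 0,"dz": 0.1,"wx": 0,"wy": 0,"wz": 0},
])

```text
time_s: 11.67
position: [0.6709, -0.0788, -0.0105]
tcp_rot: [0.02, 1.0, -0.001, -0.002]
ft_force: [-0.4, 0.1, 0.6]
opening: -0.0002
```

Call:
jog_arm([
  {"claw": 0,"dx": 0,"dy": 0,"dz": 0.1,"wx": 0,"wy": 0,"wz": 0},
  {"claw": 0,"dx": 0,"dy": 0,"dz": 0.1,"wx": 0,"wy": 0,"wz": 0},
])

```text
time_s: 11.83
position: [0.6709, -0.0787, -0.0127]
tcp_rot: [0.019, 1.0, -0.001, -0.002]
ft_force: [-0.1, 0.0, 0.1]
opening: 0.0003
```

Call:
jog_arm([
  {"claw": 0,"dx": 0,"dy": 0,"dz": 0.1,"wx": 0,"wy": 0,"wz": 0},
  {"claw": 0,"dx": 0,"dy": 0,"dz": 0.1,"wx": 0,"wy": 0,"wz": 0},
])

```text
time_s: 12.0
position: [0.671, -0.0788, -0.0135]
tcp_rot: [0.019, 1.0, -0.001, -0.002]
ft_force: [-11.1, 2.9, 17.8]
opening: -0.0
```

Contact at TCP z = -0.013 on the deck (0.014), so the real tip is 27 mm above the reported TCP. Pushing height is therefore TCP z ≈ -0.010. Back off to outside the clipped corner.

Call:
jog_arm([
  {"claw": 0,"dx": 0,"dy": 0,"dz": -1.5,"wx": 0,"wy": 0,"wz": 0},
  {"claw": 0,"dx": -2,"dy": 1,"dz": 0,"wx": 0,"wy": 0,"wz": 0},
  {"claw": 0,"dx": -1.2,"dy": 1.5,"dz": 0,"wx": 0,"wy": 0,"wz": 0},
  {"claw": 0,"dx": 0,"dy": 1.2,"dz": 0,"wx": 0,"wy": 0,"wz": 0},
  {"claw": 0,"dx": 0,"dy": 0,"dz": 0,"wx": 0,"wy": 0,"wz": 0},
])

```text
time_s: 12.42
position: [0.705, -0.0423, 0.0023]
tcp_rot: [0.02, 1.0, -0.001, -0.002]
ft_force: [-0.5, 0.1, -0.5]
opening: -0.0002
```

```bash
python3 g.py 0.69 -0.041 -0.010 177.4
```

```text
t 12.42 pos [ 0.705  -0.0423  0.0023] ang 177.67 tilt [-0.0039 -0.001  -1.    ] F [-0.52  0.07 -0.54] op -0.0002 q6 -1.64
d [1.5  0.08 1.24] w [-0.01 -0.04  0.05]
```

Call:
jog_arm([
  {"claw": 0,"dx": 0.2,"dy": 0.1,"dz": 0.6,"wx": 0,"wy": -0.04,"wz": 0.05},
  {"claw": 0,"dx": 0.4,"dy": 0,"dz": 0.6,"wx": 0,"wy": 0,"wz": 0},
  {"claw": 0,"dx": 0.4,"dy": 0,"dz": 0,"wx": 0,"wy": 0,"wz": 0},
  {"claw": 0,"dx": 0.4,"dy": 0,"dz": 0,"wx": 0,"wy": 0,"wz": 0},
  {"claw": 0,"dx": 0,"dy": 0,"dz": 0,"wx": 0,"wy": 0,"wz": 0},
])

```text
time_s: 12.83
position: [0.6866, -0.0416, -0.0126]
tcp_rot: [0.023, 1.0, -0.001, -0.001]
ft_force: [0.2, -0.2, -0.2]
opening: -0.0002
```

```bash
python3 g.py 0.68 -0.041 -0.010 177.4
```

```text
t 12.83 pos [ 0.6866 -0.0416 -0.0126] ang 177.34 tilt [-0.0027 -0.0012 -1.    ] F [ 0.2  -0.22 -0.18] op -0.0002 q6 -1.64
d [ 0.66  0.03 -0.26] w [-0.01 -0.03 -0.01]
```

Call:
jog_arm([
  {"claw": 0,"dx": 0.1,"dy": 0,"dz": -0.25,"wx": 0,"wy": 0,"wz": 0},
  {"claw": 0,"dx": 0.1,"dy": 0,"dz": 0,"wx": 0,"wy": 0,"wz": 0},
  {"claw": 0,"dx": 0.1,"dy": 0,"dz": 0,"wx": 0,"wy": 0,"wz": 0},
])

```text
time_s: 13.08
position: [0.683, -0.0424, -0.0094]
tcp_rot: [0.024, 1.0, -0.001, -0.001]
ft_force: [-0.4, -0.1, -0.1]
opening: 0.0
```

Call:
jog_arm([
  {"claw": 0,"dx": 0.1,"dy": 0,"dz": 0,"wx": 0,"wy": 0,"wz": 0},
  {"claw": 0,"dx": 0.1,"dy": 0,"dz": 0,"wx": 0,"wy": 0,"wz": 0},
])

```text
time_s: 13.25
position: [0.6812, -0.0426, -0.0089]
tcp_rot: [0.024, 1.0, -0.001, -0.001]
ft_force: [-0.3, 0.0, -0.3]
opening: -0.0001
```

Call:
jog_arm([
  {"claw": 0,"dx": 0.1,"dy": 0,"dz": 0,"wx": 0,"wy": 0,"wz": 0},
  {"claw": 0,"dx": 0.1,"dy": 0,"dz": 0,"wx": 0,"wy": 0,"wz": 0},
])

```text
time_s: 13.42
position: [0.6794, -0.0425, -0.0086]
tcp_rot: [0.024, 1.0, -0.001, -0.0]
ft_force: [4.6, -0.5, -1.0]
opening: -0.0
```

Call:
jog_arm([
  {"claw": 0,"dx": 0.1,"dy": 0,"dz": 0,"wx": 0,"wy": 0,"wz": 0},
  {"claw": 0,"dx": 0.1,"dy": 0,"dz": 0,"wx": 0,"wy": 0,"wz": 0},
])

```text
time_s: 13.58
position: [0.6778, -0.0426, -0.0085]
tcp_rot: [0.024, 1.0, -0.001, 0.001]
ft_force: [3.6, -1.0, -1.4]
opening: 0.0001
```

Contact came at x = 0.680, where predicted, with about 4 N of sliding resistance. I'll press a little to seat the notch, then follow the arc about the peg.

Call:
jog_arm([
  {"claw": 0,"dx": 0.1,"dy": 0,"dz": 0.1,"wx": 0,"wy": 0.05,"wz": 0},
  {"claw": 0,"dx": 0.1,"dy": 0,"dz": 0,"wx": 0,"wy": 0,"wz": 0},
  {"claw": 0,"dx": 0.1,"dy": 0,"dz": 0,"wx": 0,"wy": 0,"wz": 0},
])

```text
time_s: 13.83
position: [0.676, -0.0427, -0.0086]
tcp_rot: [0.024, 1.0, -0.001, -0.0]
ft_force: [3.0, -1.0, -2.2]
opening: 0.0002
```

```bash
cat > arc.py <<'E'
# python3 arc.py yaw_deg : tool target with the plate home at that yaw
import sys,subprocess; import numpy as np
from workcell import manip
d=float(sys.argv[1]); t=np.radians(d); P=np.array([.5500,.0274])
c=np.array([[np.cos(t),-np.sin(t)],[np.sin(t),np.cos(t)]])@[.0503,-.1303]+P
s=manip.get_state(); F=s["ft_force"][:2]; n=-np.array([np.cos(t+np.pi*.75),np.sin(t+np.pi*.75)])
print("Fn",round(F@n,2),"Ft",round(F@[-n[1],n[0]],2))
subprocess.run(["python3","g.py",str(c[0]),str(c[1]),"-0.010",str(d+135)])
E
python3 arc.py 42.3; python3 arc.py 36
```

```text
t 13.83 pos [ 0.676  -0.0427 -0.0086] ang 177.27 tilt [-8.0e-04 -2.1e-03 -1.0e+00] F [ 3.02 -0.96 -2.24] op 0.0002 q6 -1.64
d [0.15 0.75 0.14] w [-0.02 -0.01 -0.01]
Fn 3.06 Ft -0.82
t 13.83 pos [ 0.676  -0.0427 -0.0086] ang 177.27 tilt [-8.0e-04 -2.1e-03 -1.0e+00] F [ 3.02 -0.96 -2.24] op 0.0002 q6 -1.64
d [ 0.84 -0.62  0.14] w [-0.02 -0.01  1.04]
Fn 3.13 Ft -0.48
```

Call:
jog_arm([
  {"claw": 0,"dx": 0.17,"dy": -0.12,"dz": 0.05,"wx": 0,"wy": 0,"wz": 0.2},
  {"claw": 0,"dx": 0.17,"dy": -0.12,"dz": 0.05,"wx": 0,"wy": 0,"wz": 0.2},
  {"claw": 0,"dx": 0.17,"dy": -0.12,"dz": 0,"wx": 0,"wy": 0,"wz": 0.2},
  {"claw": 0,"dx": 0.17,"dy": -0.12,"dz": 0,"wx": 0,"wy": 0,"wz": 0.2},
  {"claw": 0,"dx": 0.17,"dy": -0.12,"dz": 0,"wx": 0,"wy": 0,"wz": 0.2},
])

```text
time_s: 14.25
position: [0.6687, -0.0484, -0.0081]
tcp_rot: [0.081, 0.997, -0.001, 0.003]
ft_force: [8.4, -2.7, 1.4]
opening: 0.0003
```

```bash
python3 arc.py 30
```

```text
t 14.25 pos [ 0.6687 -0.0484 -0.0081] ang 170.75 tilt [ 0.0055 -0.0029 -1.    ] F [ 8.41 -2.65  1.38] op 0.0003 q6 -1.53
d [ 0.79 -1.33  0.19] w [-0.02  0.06  0.96]
Fn 8.81 Ft -0.39
```

Call:
jog_arm([
  {"claw": 0,"dx": 0.15,"dy": -0.26,"dz": 0.08,"wx": 0,"wy": 0.05,"wz": 0.2},
  {"claw": 0,"dx": 0.15,"dy": -0.26,"dz": 0.06,"wx": 0,"wy": 0.02,"wz": 0.2},
  {"claw": 0,"dx": 0.15,"dy": -0.26,"dz": 0.04,"wx": 0,"wy": 0,"wz": 0.2},
  {"claw": 0,"dx": 0.15,"dy": -0.26,"dz": 0.04,"wx": 0,"wy": 0,"wz": 0.2},
  {"claw": 0,"dx": 0.15,"dy": -0.26,"dz": 0,"wx": 0,"wy": 0,"wz": 0.2},
])

```text
time_s: 14.67
position: [0.6606, -0.0597, -0.0077]
tcp_rot: [0.139, 0.99, -0.0, 0.003]
ft_force: [5.5, -1.0, 0.7]
opening: -0.0001
```

```bash
python3 arc.py 24
```

```text
t 14.67 pos [ 0.6606 -0.0597 -0.0077] ang 164.05 tilt [ 0.0057 -0.0012 -1.    ] F [ 5.54 -1.05  0.66] op -0.0001 q6 -1.44
d [ 0.8  -1.42  0.23] w [0.01 0.06 0.84]
Fn 5.55 Ft 1.01
```

Call:
jog_arm([
  {"claw": 0,"dx": 0.15,"dy": -0.27,"dz": 0.15,"wx": 0,"wy": 0.06,"wz": 0.17},
  {"claw": 0,"dx": 0.15,"dy": -0.27,"dz": 0.1,"wx": 0,"wy": 0.02,"wz": 0.17},
  {"claw": 0,"dx": 0.15,"dy": -0.27,"dz": 0.08,"wx": 0,"wy": 0.02,"wz": 0.17},
  {"claw": 0,"dx": 0.15,"dy": -0.27,"dz": 0.06,"wx": 0,"wy": 0,"wz": 0.17},
  {"claw": 0,"dx": 0.15,"dy": -0.27,"dz": 0.04,"wx": 0,"wy": 0,"wz": 0.17},
])

```text
time_s: 15.08
position: [0.6524, -0.0695, -0.0077]
tcp_rot: [0.188, 0.982, 0.002, 0.003]
ft_force: [5.5, 0.2, 1.4]
opening: -0.0003
```

```bash
python3 arc.py 18
```

```text
t 15.08 pos [ 0.6524 -0.0695 -0.0077] ang 158.3 tilt [ 0.006   0.0034 -1.    ] F [5.47 0.21 1.41] op -0.0003 q6 -1.36
d [ 0.9  -1.6   0.22] w [0.05 0.04 0.88]
Fn 4.78 Ft 2.67
```

Call:
jog_arm([
  {"claw": 0,"dx": 0.16,"dy": -0.28,"dz": 0.2,"wx": 0.05,"wy": 0.05,"wz": 0.17},
  {"claw": 0,"dx": 0.16,"dy": -0.28,"dz": 0.15,"wx": 0,"wy": 0.02,"wz": 0.17},
  {"claw": 0,"dx": 0.16,"dy": -0.28,"dz": 0.1,"wx": 0,"wy": 0.02,"wz": 0.17},
  {"claw": 0,"dx": 0.16,"dy": -0.28,"dz": 0.08,"wx": 0,"wy": 0.02,"wz": 0.17},
])

```text
time_s: 15.42
position: [0.6463, -0.0765, -0.0079]
tcp_rot: [0.227, 0.974, 0.002, 0.002]
ft_force: [5.9, 0.8, 1.9]
opening: 0.0001
```

```bash
python3 arc.py 16;python3 -c "
from h import *
crop(manip.camera('side')[...,::-1].copy(),225,130,80,75,8,'pics/s6.png')"
```

```text
t 15.42 pos [ 0.6463 -0.0765 -0.0079] ang 153.72 tilt [ 0.0056  0.0037 -1.    ] F [5.85 0.8  1.86] op 0.0001 q6 -1.29
d [ 0.74 -1.21  0.2 ] w [0.06 0.03 0.45]
Fn 4.73 Ft 3.54
```

View pics/s6.png

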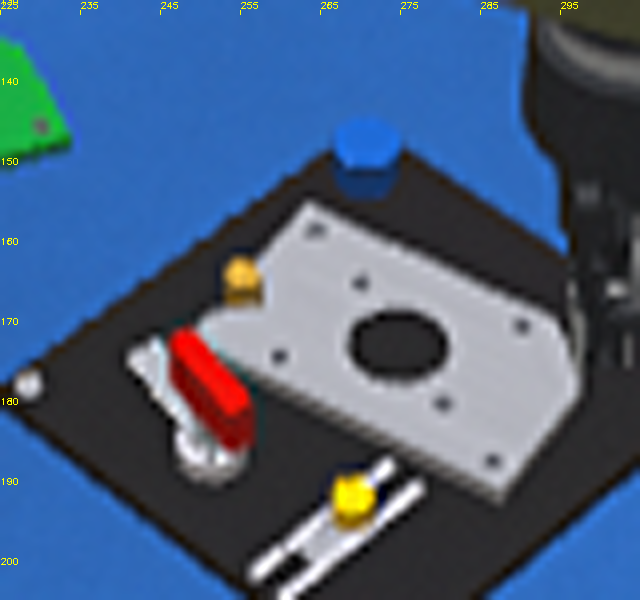

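```bash
cat > py.py <<'E'
from m import *
import sys
def go(c,o,k=8):
    w=to_world("side",(np.array(c,float)+.5)/k-.5+np.array(o),.022)
    p,r=fit([(55,6),(55,-110),(30,-135),(-30,-135)],w); print("PLATE",p.round(4),"deg",np.degrees(p[2]).round(2),r)
E
python3 - <<'E' | tail -1
from py import *
go([(308,203),(555,318),(580,383),(499,502)],(225,130))
E
```

```text
PLATE [0.5493 0.0274 0.3999] deg 22.91 [-1.  -0.4 -0.9 -1.8 -1.7 -2.3  3.6  4.5]
```

Notch home: the fit puts the plate origin on the peg at yaw 22.9°. The stop is expected at about 7°, so I'll continue with less turn and less drag.

Call:
jog_arm([
  {"claw": 0,"dx": 0.16,"dy": -0.2,"dz": 0.2,"wx": 0.05,"wy": 0.05,"wz": 0.1},
  {"claw": 0,"dx": 0.16,"dy": -0.2,"dz": 0.1,"wx": 0,"wy": 0.02,"wz": 0.1},
  {"claw": 0,"dx": 0.16,"dy": -0.2,"dz": 0.1,"wx": 0,"wy": 0.02,"wz": 0.1},
  {"claw": 0,"dx": 0.16,"dy": -0.2,"dz": 0.08,"wx": 0,"wy": 0.02,"wz": 0.1},
  {"claw": 0,"dx": 0.16,"dy": -0.2,"dz": 0.08,"wx": 0,"wy": 0.02,"wz": 0.1},
])

```text
time_s: 15.88
position: [0.6395, -0.082, -0.0081]
tcp_rot: [0.257, 0.966, 0.003, 0.002]
ft_force: [7.0, -1.0, 3.9]
opening: -0.0
```

```bash
python3 arc.py 16
```

```text
t 15.88 pos [ 0.6395 -0.082  -0.0081] ang 150.24 tilt [ 0.0054  0.0042 -1.    ] F [ 6.99 -0.97  3.85] op -0.0 q6 -1.24
d [ 0.35 -0.43  0.19] w [ 0.06  0.02 -0.13]
Fn 6.58 Ft 2.54
```

Call:
jog_arm([
  {"claw": 0,"dx": 0.15,"dy": -0.22,"dz": 0.03,"wx": 0.03,"wy": 0.03,"wz": 0.1},
  {"claw": 0,"dx": 0.15,"dy": -0.22,"dz": 0.03,"wx": 0,"wy": 0.02,"wz": 0.1},
  {"claw": 0,"dx": 0.15,"dy": -0.22,"dz": 0.03,"wx": 0,"wy": 0.02,"wz": 0.1},
  {"claw": 0,"dx": 0.15,"dy": -0.22,"dz": 0.03,"wx": 0,"wy": 0.02,"wz": 0.1},
])

```text
time_s: 16.22
position: [0.6311, -0.0879, -0.0079]
tcp_rot: [0.28, 0.96, 0.002, -0.001]
ft_force: [6.5, -2.0, 1.5]
opening: 0.0002
```

```bash
python3 arc.py 12; python3 -c "
from h import *
crop(manip.camera('side')[...,::-1].copy(),225,130,80,75,8,'pics/s7.png')"
```

```text
t 16.22 pos [ 0.6311 -0.0879 -0.0079] ang 147.53 tilt [ 0.      0.0043 -1.    ] F [ 6.54 -2.05  1.49] op 0.0002 q6 -1.2
d [ 0.31 -0.4   0.21] w [ 0.03 -0.02  0.09]
Fn 6.6 Ft 1.85
```

Call:
jog_arm([
  {"claw": 0,"dx": 0.1,"dy": -0.16,"dz": 0.03,"wx": 0.03,"wy": 0,"wz": 0.12},
  {"claw": 0,"dx": 0.1,"dy": -0.16,"dz": 0.03,"wx": 0,"wy": 0,"wz": 0.12},
  {"claw": 0,"dx": 0.1,"dy": -0.16,"dz": 0.03,"wx": 0,"wy": 0,"wz": 0.12},
])

```text
time_s: 16.52
position: [0.6265, -0.0914, -0.008]
tcp_rot: [0.3, 0.954, 0.0, 0.0]
ft_force: [5.0, -2.3, 1.6]
opening: -0.0002
```

```bash
python3 arc.py 8; python3 arc.py 10
```

```text
t 16.52 pos [ 0.6265 -0.0914 -0.008 ] ang 145.06 tilt [ 6.e-04  6.e-04 -1.e+00] F [ 4.96 -2.33  1.57] op -0.0002 q6 -1.16
d [ 0.51 -0.75  0.2 ] w [0.01 0.   0.34]
Fn 5.36 Ft 1.12
t 16.52 pos [ 0.6265 -0.0914 -0.008 ] ang 145.06 tilt [ 6.e-04  6.e-04 -1.e+00] F [ 4.96 -2.33  1.57] op -0.0002 q6 -1.16
d [ 0.31 -0.31  0.2 ] w [0.01 0.   0.01]
Fn 5.4 Ft 0.93
```

Call:
jog_arm([
  {"claw": 0,"dx": 0.09,"dy": -0.14,"dz": 0.03,"wx": 0,"wy": 0,"wz": 0.08},
  {"claw": 0,"dx": 0.09,"dy": -0.14,"dz": 0.03,"wx": 0,"wy": 0,"wz": 0.08},
])

```text
time_s: 16.68
position: [0.6238, -0.0931, -0.0079]
tcp_rot: [0.31, 0.951, 0.0, 0.001]
ft_force: [6.1, -0.2, 2.2]
opening: -0.0002
```

```bash
python3 arc.py 8
```

```text
t 16.68 pos [ 0.6238 -0.0931 -0.0079] ang 143.93 tilt [ 0.0023 -0.     -1.    ] F [ 6.09 -0.21  2.19] op -0.0002 q6 -1.15
d [ 0.39 -0.47  0.2 ] w [0.01 0.02 0.15]
Fn 4.99 Ft 3.49
```

Call:
jog_arm([
  {"claw": 0,"dx": 0.09,"dy": -0.12,"dz": 0.03,"wx": 0,"wy": 0,"wz": 0.06},
  {"claw": 0,"dx": 0.09,"dy": -0.12,"dz": 0.03,"wx": 0,"wy": 0,"wz": 0.06},
])

```text
time_s: 16.85
position: [0.6215, -0.0945, -0.0079]
tcp_rot: [0.317, 0.948, 0.0, 0.002]
ft_force: [4.1, -0.3, 2.3]
opening: -0.0
```

```bash
python3 arc.py 8;  python3 -c "
from h import *
crop(manip.camera('side')[...,::-1].copy(),245,155,50,45,12,'pics/s8.png')"
```

```text
t 16.85 pos [ 0.6215 -0.0945 -0.0079] ang 143.05 tilt [ 4.1e-03 -7.0e-04 -1.0e+00] F [ 4.06 -0.27  2.28] op -0.0 q6 -1.14
d [ 0.28 -0.22  0.21] w [0.02 0.04 0.01]
Fn 3.4 Ft 2.23
```

View pics/s8.png

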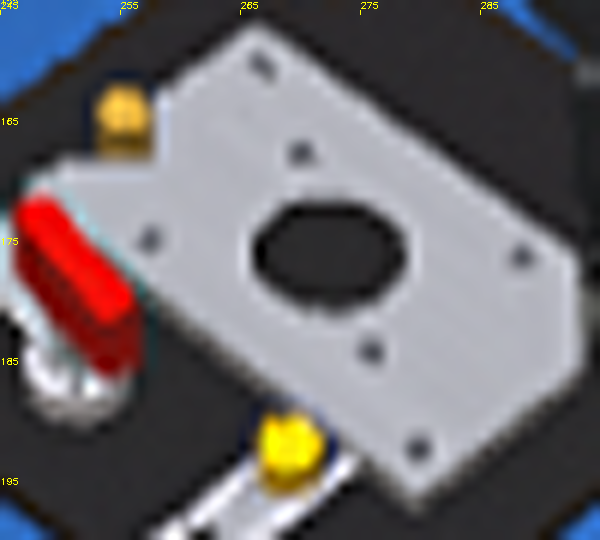

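```bash
python3 - <<'E' | tail -1
from py import *
go([(258,22),(580,252),(583,368),(416,494)],(245,155),12)
E
```

```text
PLATE [0.55   0.0277 0.1788] deg 10.24 [ 0.  -0.7 -1.6 -1.1  1.1  1.4  0.5  0.4]
```

Side view: notch on peg, stop just off the long edge. The fit gives yaw 10.2°, so about 3 mm of push remains. Now creeping.

Call:
jog_arm([
  {"claw": 0,"dx": 0.06,"dy": -0.09,"dz": 0.02,"wx": 0,"wy": 0.02,"wz": 0.05},
  {"claw": 0,"dx": 0.06,"dy": -0.09,"dz": 0.02,"wx": 0,"wy": 0.02,"wz": 0.05},
])

```text
time_s: 17.07
position: [0.6195, -0.0957, -0.0079]
tcp_rot: [0.323, 0.946, 0.001, 0.001]
ft_force: [4.2, -1.2, 1.6]
opening: -0.0001
```

```bash
python3 arc.py 8
```

```text
t 17.07 pos [ 0.6195 -0.0957 -0.0079] ang 142.3 tilt [ 0.0016  0.0014 -1.    ] F [ 4.21 -1.17  1.61] op -0.0001 q6 -1.13
d [ 0.19 -0.02  0.21] w [ 0.02  0.   -0.12]
Fn 4.07 Ft 1.6
```

Call:
jog_arm([
  {"claw": 0,"dx": 0.05,"dy": -0.08,"dz": 0.02,"wx": 0,"wy": 0,"wz": 0.04},
  {"claw": 0,"dx": 0.05,"dy": -0.08,"dz": 0.02,"wx": 0,"wy": 0,"wz": 0.04},
])

```text
time_s: 17.23
position: [0.618, -0.0965, -0.0079]
tcp_rot: [0.328, 0.945, 0.001, 0.001]
ft_force: [5.1, -0.4, 2.4]
opening: 0.0002
```

```bash
python3 arc.py 8
```

```text
t 17.23 pos [ 0.618  -0.0965 -0.0079] ang 141.72 tilt [ 0.0025  0.0012 -1.    ] F [ 5.06 -0.41  2.37] op 0.0002 q6 -1.12
d [0.12 0.14 0.21] w [ 0.02  0.01 -0.21]
Fn 4.29 Ft 2.71
```

Call:
jog_arm([
  {"claw": 0,"dx": 0.05,"dy": -0.06,"dz": 0,"wx": 0,"wy": 0,"wz": 0},
  {"claw": 0,"dx": 0.05,"dy": -0.06,"dz": 0,"wx": 0,"wy": 0,"wz": 0},
])

```text
time_s: 17.4
position: [0.6165, -0.0971, -0.0078]
tcp_rot: [0.328, 0.945, 0.001, 0.001]
ft_force: [5.4, -2.0, 0.3]
opening: 0.0
```

```bash
python3 arc.py 7
```

```text
t 17.4 pos [ 0.6165 -0.0971 -0.0078] ang 141.65 tilt [ 3.e-03  9.e-04 -1.e+00] F [ 5.41 -2.    0.29] op 0.0 q6 -1.12
d [0.14 0.06 0.22] w [ 0.02  0.02 -0.06]
Fn 5.49 Ft 1.76
```

Call:
jog_arm([
  {"claw": 0,"dx": 0.04,"dy": -0.06,"dz": 0,"wx": 0,"wy": 0,"wz": 0},
])

```text
time_s: 17.48
position: [0.6158, -0.0975, -0.0079]
tcp_rot: [0.329, 0.944, 0.001, 0.001]
ft_force: [3.9, -1.8, 1.2]
opening: 0.0002
```

Call:
jog_arm([
  {"claw": 0,"dx": 0.04,"dy": -0.06,"dz": 0,"wx": 0,"wy": 0,"wz": 0},
])

```text
time_s: 17.57
position: [0.615, -0.0979, -0.0078]
tcp_rot: [0.329, 0.944, 0.001, 0.001]
ft_force: [4.5, -1.5, 1.8]
opening: -0.0003
```

```bash
python3 arc.py 7
```

```text
t 17.57 pos [ 0.615  -0.0979 -0.0078] ang 141.61 tilt [ 3.2e-03  4.0e-04 -1.0e+00] F [ 4.51 -1.46  1.83] op -0.0003 q6 -1.12
d [0.07 0.21 0.22] w [ 0.02  0.02 -0.06]
Fn 4.45 Ft 1.63
```

Call:
jog_arm([
  {"claw": 0,"dx": 0.04,"dy": -0.05,"dz": 0,"wx": 0,"wy": 0,"wz": 0},
])

```text
time_s: 17.65
position: [0.6144, -0.0982, -0.0078]
tcp_rot: [0.329, 0.944, 0.001, 0.002]
ft_force: [4.4, -1.5, 0.8]
opening: -0.0002
```

```bash
python3 arc.py 7
```

```text
t 17.65 pos [ 0.6144 -0.0982 -0.0078] ang 141.59 tilt [ 3.3e-03  2.0e-04 -1.0e+00] F [ 4.36 -1.46  0.84] op -0.0002 q6 -1.12
d [0.04 0.28 0.22] w [ 0.02  0.02 -0.07]
Fn 4.34 Ft 1.53
```

Call:
jog_arm([
  {"claw": 0,"dx": 0.04,"dy": -0.05,"dz": 0,"wx": 0,"wy": 0,"wz": 0},
])

```text
time_s: 17.73
position: [0.6137, -0.0985, -0.0078]
tcp_rot: [0.329, 0.944, 0.001, 0.002]
ft_force: [5.4, -2.0, 1.3]
opening: 0.0004
```

```bash
python3 arc.py 7; python3 - <<'E'
from h import *
crop(manip.camera('side')[...,::-1].copy(),245,155,50,45,12,'pics/s9.png')
a=cv2.imread('pics/side0.png').astype(int)
b=cv2.imread('pics/s9.png')
im=manip.camera('side')[...,::-1].astype(int)
def yc(i):
    w=np.clip(i[...,2]+i[...,1]-2*i[...,0]-150,0,None)[180:205,255:280]; y,x=np.mgrid[180:205,255:280]; return (w*x).sum()/w.sum(),(w*y).sum()/w.sum(),w.sum()
print(yc(a),yc(im))
E
```

```text
t 17.73 pos [ 0.6137 -0.0985 -0.0078] ang 141.57 tilt [ 0.0034 -0.     -1.    ] F [ 5.36 -2.04  1.31] op 0.0004 q6 -1.12
d [0.01 0.34 0.22] w [ 0.02  0.03 -0.07]
Fn 5.48 Ft 1.69
(np.float64(268.4883169657975), np.float64(191.69607179139857), np.int64(5906)) (np.float64(268.4424593594077), np.float64(191.71833252856914), np.int64(6213))
```

Call:
jog_arm([
  {"claw": 0,"dx": 0.04,"dy": -0.05,"dz": 0,"wx": 0,"wy": 0,"wz": 0},
])

```text
time_s: 17.92
position: [0.6131, -0.0988, -0.0078]
tcp_rot: [0.329, 0.944, 0.0, 0.002]
ft_force: [5.0, -2.0, 1.1]
opening: -0.0001
```

```bash
python3 arc.py 6
```

```text
t 17.92 pos [ 0.6131 -0.0988 -0.0078] ang 141.56 tilt [ 3.4e-03 -2.0e-04 -1.0e+00] F [ 4.98 -2.01  1.13] op -0.0001 q6 -1.12
d [0.07 0.18 0.22] w [0.02 0.03 0.09]
Fn 5.13 Ft 1.58
```

Call:
jog_arm([
  {"claw": 0,"dx": 0.04,"dy": -0.05,"dz": 0,"wx": 0,"wy": 0,"wz": 0},
])

```text
time_s: 18.0
position: [0.6127, -0.0991, -0.0077]
tcp_rot: [0.329, 0.944, 0.0, 0.002]
ft_force: [6.5, -0.8, 1.8]
opening: -0.0004
```

```bash
python3 arc.py 6
```

```text
t 18.0 pos [ 0.6127 -0.0991 -0.0077] ang 141.54 tilt [ 4.e-03 -4.e-04 -1.e+00] F [ 6.45 -0.77  1.8 ] op -0.0004 q6 -1.12
d [0.06 0.23 0.23] w [0.02 0.03 0.09]
Fn 5.5 Ft 3.47
```

Call:
jog_arm([
  {"claw": 0,"dx": 0.04,"dy": -0.04,"dz": 0,"wx": 0,"wy": 0,"wz": 0},
])

```text
time_s: 18.08
position: [0.6123, -0.0992, -0.0076]
tcp_rot: [0.329, 0.944, 0.001, 0.002]
ft_force: [6.6, -1.2, 0.9]
opening: -0.0001
```

```bash
python3 arc.py 6
```

```text
t 18.08 pos [ 0.6123 -0.0992 -0.0076] ang 141.53 tilt [ 4.8e-03 -5.0e-04 -1.0e+00] F [ 6.56 -1.24  0.93] op -0.0001 q6 -1.12
d [0.04 0.26 0.24] w [0.02 0.04 0.09]
Fn 5.88 Ft 3.17
```

Call:
jog_arm([
  {"claw": 0,"dx": 0.04,"dy": -0.04,"dz": 0,"wx": 0,"wy": 0,"wz": 0},
])

```text
time_s: 18.17
position: [0.6121, -0.0994, -0.0074]
tcp_rot: [0.33, 0.944, 0.001, 0.003]
ft_force: [5.8, -1.7, 2.0]
opening: -0.0002
```

```bash
python3 arc.py 6
```

```text
t 18.17 pos [ 0.6121 -0.0994 -0.0074] ang 141.51 tilt [ 5.7e-03 -7.0e-04 -1.0e+00] F [ 5.81 -1.68  2.02] op -0.0002 q6 -1.12
d [0.03 0.29 0.26] w [0.03 0.05 0.09]
Fn 5.57 Ft 2.35
```

Call:
jog_arm([
  {"claw": 0,"dx": 0.05,"dy": -0.04,"dz": 0.05,"wx": 0.02,"wy": 0.05,"wz": 0},
])

```text
time_s: 18.25
position: [0.6119, -0.0994, -0.0075]
tcp_rot: [0.33, 0.944, 0.001, 0.001]
ft_force: [7.8, -1.0, 3.4]
opening: -0.0002
```

```bash
python3 arc.py 6
```

```text
t 18.25 pos [ 0.6119 -0.0994 -0.0075] ang 141.49 tilt [ 1.7e-03  7.0e-04 -1.0e+00] F [ 7.85 -1.03  3.42] op -0.0002 q6 -1.12
d [0.02 0.3  0.25] w [0.02 0.01 0.08]
Fn 6.75 Ft 4.14
```

Call:
jog_arm([
  {"claw": 0,"dx": 0.05,"dy": -0.04,"dz": 0,"wx": 0,"wy": 0,"wz": 0},
])

```text
time_s: 18.33
position: [0.6117, -0.0995, -0.0072]
tcp_rot: [0.33, 0.944, 0.001, 0.001]
ft_force: [5.0, -2.6, 2.1]
opening: -0.0001
```

```bash
python3 arc.py 6;python3 - <<'E'
from h import *
a=cv2.imread('pics/side0.png').astype(int)
f=manip.camera('side')[...,::-1].copy(); cv2.imwrite('pics/f10.png',f); im=f.astype(int)
def yc(i):
    w=np.clip(i[...,2]+i[...,1]-2*i[...,0]-150,0,None)[180:205,255:280]; y,x=np.mgrid[180:205,255:280]; return (w*x).sum()/w.sum(),(w*y).sum()/w.sum(),w.sum()
print(yc(a),yc(im))
E
```

```text
t 18.33 pos [ 0.6117 -0.0995 -0.0072] ang 141.48 tilt [ 2.5e-03  6.0e-04 -1.0e+00] F [ 5.   -2.56  2.09] op -0.0001 q6 -1.12
d [0.   0.32 0.28] w [0.02 0.01 0.08]
Fn 5.5 Ft 1.16
(np.float64(268.4883169657975), np.float64(191.69607179139857), np.int64(5906)) (np.float64(268.4347399411187), np.float64(191.73519790644423), np.int64(6114))
```

```bash
cat > yaw.py <<'E'
from h import *
def yaw(im):
    g=im.astype(float).min(axis=2); pts=[]
    for x in range(270,288):
        col=g[150:190,x]; i=np.argmax(np.diff(col)>25)
        th=110; j=np.argmax(col>th); 
        pts.append((x,150+j-1+(th-col[j-1])/(col[j]-col[j-1])))
    w=to_world("side",pts,.022)[:,:2]; c=w.mean(0); v=np.linalg.svd(w-c)[2][0]; v*=np.sign(-v[1])
    a=np.degrees(np.arctan2(v[1],v[0]))+90; n=np.array([-v[1],v[0]]); 
    return a.round(2),(abs((c-[.550,.0274])@n)*1000).round(2),(np.abs((w-c)@n).max()*1000).round(2)
if __name__=="__main__":
    print(yaw(manip.camera("side")))
E
python3 -c "
from yaw import *
print(yaw(cv2.imread('pics/f10.png')))"
```

```text
(np.float64(6.63), np.float64(54.67), np.float64(0.53))
```

Edge fit gives yaw 6.6°, with the edge 54.7 mm from the peg (55 expected). By the seen stop position the plate is touching, and the stop image hasn't moved. One slightly firmer feel to confirm.

Call:
jog_arm([
  {"claw": 0,"dx": 0.08,"dy": 0,"dz": 0.03,"wx": 0,"wy": 0,"wz": 0},
])

```text
time_s: 18.47
position: [0.6115, -0.0993, -0.0072]
tcp_rot: [0.33, 0.944, 0.001, 0.002]
ft_force: [8.6, -5.3, 1.3]
opening: 0.0001
```

```bash
python3 arc.py 6
```

```text
t 18.47 pos [ 0.6115 -0.0993 -0.0072] ang 141.47 tilt [ 0.0043 -0.     -1.    ] F [ 8.63 -5.25  1.28] op 0.0001 q6 -1.12
d [-0.01  0.32  0.28] w [0.03 0.03 0.08]
Fn 10.01 Ft 1.35
```

Call:
jog_arm([
  {"claw": 0,"dx": 0.08,"dy": 0,"dz": 0.03,"wx": 0,"wy": 0,"wz": 0},
])

```text
time_s: 18.55
position: [0.6116, -0.0993, -0.0071]
tcp_rot: [0.33, 0.944, 0.001, 0.003]
ft_force: [7.3, -5.7, 1.2]
opening: 0.0004
```

```bash
python3 arc.py 6; python3 yaw.py; python3 arc.py 6|grep F
```

```text
t 18.55 pos [ 0.6116 -0.0993 -0.0071] ang 141.45 tilt [ 6.1e-03 -9.0e-04 -1.0e+00] F [ 7.32 -5.7   1.22] op 0.0004 q6 -1.12
d [-0.01  0.32  0.29] w [0.03 0.05 0.08]
Fn 9.27 Ft 0.18
(np.float64(6.56), np.float64(54.7), np.float64(0.55))
t 18.6 pos [ 0.6116 -0.0993 -0.0071] ang 141.45 tilt [ 0.0063 -0.0011 -1.    ] F [ 8.55 -4.21  0.64] op -0.0001 q6 -1.12
Fn 9.3 Ft 2.11
```

Solid: 9–10 N and no further travel, yaw unchanged. I'll hold briefly, then back straight off the face and check the plate stayed.

Call:
jog_arm([
  {"claw": 0,"dx": 0.05,"dy": 0,"dz": 0,"wx": 0,"wy": 0,"wz": 0},
  {"claw": 0,"dx": 0.05,"dy": 0,"dz": 0,"wx": 0,"wy": 0,"wz": 0},
  {"claw": 0,"dx": 0.03,"dy": 0,"dz": 0,"wx": 0,"wy": 0,"wz": 0},
  {"claw": 0,"dx": 0,"dy": 0,"dz": 0,"wx": 0,"wy": 0,"wz": 0},
])

```text
time_s: 18.93
position: [0.6113, -0.0996, -0.0067]
tcp_rot: [0.331, 0.944, 0.0, 0.005]
ft_force: [4.3, -1.8, 1.6]
opening: -0.0002
```

Call:
jog_arm([
  {"claw": 0,"dx": -0.15,"dy": 0,"dz": 0,"wx": 0,"wy": 0,"wz": 0},
  {"claw": 0,"dx": -0.4,"dy": 0,"dz": 0,"wx": 0,"wy": 0,"wz": 0},
  {"claw": 0,"dx": -1,"dy": 0,"dz": -0.3,"wx": 0,"wy": 0,"wz": 0},
  {"claw": 0,"dx": -1,"dy": 0,"dz": -1,"wx": 0,"wy": 0,"wz": 0},
  {"claw": 0,"dx": 0,"dy": 0,"dz": -3,"wx": 0,"wy": 0,"wz": 0},
])

```text
time_s: 19.35
position: [0.6256, -0.1147, 0.0291]
tcp_rot: [0.331, 0.944, -0.001, -0.005]
ft_force: [-1.0, -0.4, -1.0]
opening: -0.0001
```

```bash
python3 yaw.py; python3 - <<'E'
from m import *
th=0.206+np.pi/2-.23
c=peg*0+np.array([.5500,.0274])+R(jx[2])@[-.062,-.045]; print("latch axis",c,"tongue deg",np.degrees(th))
E
python3 g.py 0.4985 -0.029 0.10 88.6
```

```text
(np.float64(6.63), np.float64(54.7), np.float64(0.54))
jig [ 0.57140763 -0.02986327  0.20590768] [ 1.5  1.4  0.7 -0.4 -1.  -0.9 -1.3 -0.1]
plate top [0.55525791 0.02202386 0.74874941] [-1.  -0.4 -1.1 -1.3 -1.3  0.8  1.1  1.2  0.8  0.4  1.6 -0.6]
plate side [0.55543204 0.02413004 0.71839888] [ 1.8 -0.4 -0.6 -1.8 -0.1  0.2  1.2  2.2  1.4  1.5 -3.7 -1.6]
peg [0.55130928 0.02723363]
peg [[0.54957773 0.02713774 0.034     ]] [[0.54867065 0.02759102 0.034     ]] [[-9.71458017 60.26015757]] [[-10.50981653  60.88931857]]
stop [[ 0.52566846 -0.08528685  0.03      ]] [[ 0.5247013  -0.08481876  0.03      ]] [[-56.10463744 -44.90116656]] [[-56.95565901 -44.24522433]]
wingA [[ 0.49921655 -0.00946116  0.066     ]] [[ 0.49808023 -0.0118075   0.066     ]] [[-66.49476709  34.73101264]] [[-68.08681315  32.66656761]]
wingB [[ 0.49816862 -0.0528781   0.066     ]] [[ 0.49639416 -0.05334394  0.066     ]] [[-76.39740308  -7.55452455]] [[-78.22962484  -7.64772973]]
latch axis [ 0.49851021 -0.02932567] tongue deg 88.62490129168603
t 19.4 pos [ 0.6285 -0.1151  0.0372] ang 141.4 tilt [-1.7e-03 -2.0e-04 -1.0e+00] F [0.99 0.66 7.1 ] op 0.0 q6 -1.13
d [15.54 -1.39 -6.26] w [-0.02 -0.    8.8 ]
```

Plate stayed at 6.63°. Now to the latch: raise, turn the tool across the wing, part-open.

Call:
jog_arm([
  {"claw": 4,"dx": 0,"dy": 0,"dz": -1.5,"wx": 0,"wy": 0,"wz": 1.1},
  {"claw": 4,"dx": 0,"dy": 0,"dz": -1.5,"wx": 0,"wy": 0,"wz": 1.1},
  {"claw": 4,"dx": 0,"dy": 0,"dz": -1.5,"wx": 0,"wy": 0,"wz": 1.1},
  {"claw": 4,"dx": 0,"dy": 0,"dz": -1.5,"wx": 0,"wy": 0,"wz": 1.1},
  {"claw": 4,"dx": 0,"dy": 0,"dz": 0,"wx": 0,"wy": 0,"wz": 1.1},
])

```text
time_s: 19.82
position: [0.6275, -0.1155, 0.1001]
tcp_rot: [0.593, 0.805, -0.002, -0.003]
ft_force: [0.9, -0.6, 0.3]
opening: 0.0401
```

Call:
jog_arm([
  {"claw": 4,"dx": 0,"dy": 0,"dz": 0,"wx": 0,"wy": 0,"wz": 1.1},
  {"claw": 4,"dx": 0,"dy": 0,"dz": 0,"wx": 0,"wy": 0,"wz": 1.1},
  {"claw": 4,"dx": 0,"dy": 0,"dz": 0,"wx": 0,"wy": 0,"wz": 1},
  {"claw": 4,"dx": 0,"dy": 0,"dz": 0,"wx": 0,"wy": 0,"wz": 0},
])

```text
time_s: 20.15
position: [0.6264, -0.1155, 0.1]
tcp_rot: [0.727, 0.686, -0.003, -0.004]
ft_force: [-0.1, -1.1, 0.2]
opening: 0.0396
```

```bash
python3 g.py 0.498 -0.0305 0.10 88.6
```

```text
t 20.15 pos [ 0.6264 -0.1155  0.1   ] ang 86.66 tilt [-0.0109  0.0019 -0.9999] F [-0.1  -1.07  0.19] op 0.0396 q6 -0.18
d [  7.74 -13.31   0.15] w [-0.1  -0.01 -0.32]
```

Call:
jog_arm([
  {"claw": 4,"dx": 1.9,"dy": -3.3,"dz": 0,"wx": -0.1,"wy": 0,"wz": -0.3},
  {"claw": 4,"dx": 1.9,"dy": -3.3,"dz": 0,"wx": 0,"wy": 0,"wz": 0},
  {"claw": 4,"dx": 1.9,"dy": -3.3,"dz": 0,"wx": 0,"wy": 0,"wz": 0},
  {"claw": 4,"dx": 1.2,"dy": -2.2,"dz": 0,"wx": 0,"wy": 0,"wz": 0},
  {"claw": 4,"dx": 0,"dy": 0,"dz": 0,"wx": 0,"wy": 0,"wz": 0},
])

```text
time_s: 20.57
position: [0.5007, -0.0409, 0.0957]
tcp_rot: [0.71, 0.704, -0.002, -0.004]
ft_force: [-0.8, -0.4, 0.0]
opening: 0.04
```

```bash
python3 g.py 0.498 -0.0305 0.05 88.6
```

```text
t 20.57 pos [ 0.5007 -0.0409  0.0957] ang 89.5 tilt [-0.0093  0.003  -1.    ] F [-0.83 -0.43  0.01] op 0.04 q6 -0.15
d [ 1.03 -0.24  4.57] w [-0.09 -0.03  0.15]
```

Call:
jog_arm([
  {"claw": 4,"dx": 0.5,"dy": -0.1,"dz": 1.5,"wx": -0.1,"wy": 0,"wz": 0.1},
  {"claw": 4,"dx": 0.5,"dy": -0.1,"dz": 1.5,"wx": 0,"wy": 0,"wz": 0},
  {"claw": 4,"dx": 0,"dy": 0,"dz": 1.2,"wx": 0,"wy": 0,"wz": 0},
  {"claw": 4,"dx": 0,"dy": 0,"dz": 0,"wx": 0,"wy": 0,"wz": 0},
  {"claw": 4,"dx": 0,"dy": 0,"dz": 0,"wx": 0,"wy": 0,"wz": 0},
])

```text
time_s: 20.98
position: [0.498, -0.03, 0.0532]
tcp_rot: [0.708, 0.707, 0.001, -0.001]
ft_force: [0.2, -0.0, -0.3]
opening: 0.0396
```

```bash
python3 g.py 0.498 -0.0305 0.017 88.6
```

```text
t 20.98 pos [ 0.498  -0.03    0.0532] ang 89.93 tilt [ 8.0e-04  2.8e-03 -1.0e+00] F [ 0.23 -0.05 -0.35] op 0.0396 q6 -0.14
d [-0.06  0.    3.62] w [ 0.01 -0.03  0.22]
```

Call:
jog_arm([
  {"claw": 4,"dx": 0,"dy": 0,"dz": 0.6,"wx": 0,"wy": 0,"wz": 0.2},
  {"claw": 4,"dx": 0,"dy": 0,"dz": 0.6,"wx": 0,"wy": 0,"wz": 0},
  {"claw": 4,"dx": 0,"dy": 0,"dz": 0.3,"wx": 0,"wy": 0,"wz": 0},
  {"claw": 4,"dx": 0,"dy": 0,"dz": 0.3,"wx": 0,"wy": 0,"wz": 0},
])

```text
time_s: 21.32
position: [0.4994, -0.0307, 0.0356]
tcp_rot: [0.715, 0.699, 0.002, 0.0]
ft_force: [-0.7, -0.3, -0.3]
opening: 0.0399
```

Call:
jog_arm([
  {"claw": 4,"dx": 0,"dy": 0,"dz": 0.4,"wx": 0,"wy": 0,"wz": 0},
  {"claw": 4,"dx": 0,"dy": 0,"dz": 0.4,"wx": 0,"wy": 0,"wz": 0},
  {"claw": 4,"dx": 0,"dy": 0,"dz": 0.4,"wx": 0,"wy": 0,"wz": 0},
  {"claw": 4,"dx": 0,"dy": 0,"dz": 0.2,"wx": 0,"wy": 0,"wz": 0},
  {"claw": 4,"dx": 0,"dy": 0,"dz": 0,"wx": 0,"wy": 0,"wz": 0},
])

```text
time_s: 21.73
position: [0.4993, -0.0308, 0.0197]
tcp_rot: [0.715, 0.7, 0.002, -0.0]
ft_force: [0.1, 0.4, -0.0]
opening: 0.0398
```

```bash
python3 g.py 0.498 -0.0305 0.017 88.6; python3 yaw.py
```

```text
t 21.73 pos [ 0.4993 -0.0308  0.0197] ang 88.79 tilt [ 0.0024  0.0025 -1.    ] F [ 0.13  0.44 -0.02] op 0.0398 q6 -0.12
d [ 0.03 -0.13  0.27] w [ 0.02 -0.02  0.03]
(np.float64(6.52), np.float64(54.67), np.float64(0.58))
```

Call:
jog_arm([
  {"claw": 1.8,"dx": 0,"dy": -0.1,"dz": 0.1,"wx": 0,"wy": 0,"wz": 0},
  {"claw": 1.8,"dx": 0,"dy": 0,"dz": 0.1,"wx": 0,"wy": 0,"wz": 0},
  {"claw": 1.8,"dx": 0,"dy": 0,"dz": 0,"wx": 0,"wy": 0,"wz": 0},
  {"claw": 1.8,"dx": 0,"dy": 0,"dz": 0,"wx": 0,"wy": 0,"wz": 0},
], newtons=20)

```text
time_s: 22.12
position: [0.4985, -0.0308, 0.0181]
tcp_rot: [0.715, 0.7, 0.002, 0.0]
ft_force: [0.1, -0.2, -0.2]
opening: 0.0179
```

Call:
jog_arm([
  {"claw": 1.8,"dx": 0,"dy": 0,"dz": 0,"wx": 0,"wy": 0,"wz": 0.8},
  {"claw": 1.8,"dx": 0,"dy": 0,"dz": 0,"wx": 0,"wy": 0,"wz": 0.8},
  {"claw": 1.8,"dx": 0,"dy": 0,"dz": 0,"wx": 0,"wy": 0,"wz": 0.8},
  {"claw": 1.8,"dx": 0,"dy": 0,"dz": 0,"wx": 0,"wy": 0,"wz": 0.8},
])

```text
time_s: 22.45
position: [0.4991, -0.0307, 0.0186]
tcp_rot: [0.824, 0.566, 0.003, 0.0]
ft_force: [1.2, 0.8, -3.1]
opening: 0.0178
```

```bash
cat > l.py <<'E'
from yaw import *
import subprocess
subprocess.run("python3 g.py 0.4985 -0.0305 0.017 12",shell=True)
print("Mz",manip.get_state()["ft_torque"].round(3)); im=manip.camera("side"); print(yaw(im))
E
python3 l.py
```

```text
t 22.45 pos [ 0.4991 -0.0307  0.0186] ang 69.0 tilt [ 0.005   0.0024 -1.    ] F [ 1.22  0.81 -3.09] op 0.0178 q6 0.23
d [-0.   -0.07  0.16] w [ 0.01 -0.05  9.5 ]
this script no longer has the robotException ignored in: <_io.TextIOWrapper mode='rw' encoding='UTF-8'>
Traceback (most recent call last):
BrokenPipeError: [Errno 32] Broken pipe
```

```bash
sed -i 's/,"q6"/,"M",s["ft_torque"].round(2),"q6"/' g.py; rm l.py
```

Call:
jog_arm([
  {"claw": 1.8,"dx": 0,"dy": -0.05,"dz": 0.1,"wx": 0,"wy": 0,"wz": 0.8},
  {"claw": 1.8,"dx": 0,"dy": 0,"dz": 0,"wx": 0,"wy": 0,"wz": 0.8},
  {"claw": 1.8,"dx": 0,"dy": 0,"dz": 0,"wx": 0,"wy": 0,"wz": 0.8},
  {"claw": 1.8,"dx": 0,"dy": 0,"dz": 0,"wx": 0,"wy": 0,"wz": 0.8},
  {"claw": 1.8,"dx": 0,"dy": 0,"dz": 0,"wx": 0,"wy": 0,"wz": 0.8},
])

```text
time_s: 22.87
position: [0.4995, -0.0307, 0.0182]
tcp_rot: [0.928, 0.373, 0.004, 0.001]
ft_force: [1.5, -0.2, -2.4]
opening: 0.0183
```

```bash
python3 g.py 0.4985 -0.0305 0.017 12; python3 yaw.py
```

```text
t 22.87 pos [ 0.4995 -0.0307  0.0182] ang 43.8 tilt [ 0.0073  0.0017 -1.    ] F [ 1.46 -0.16 -2.4 ] op 0.0183 M [-0.06 -0.17  0.03] q6 0.67
d [-0.06 -0.09  0.12] w [ 0.02 -0.07  5.3 ]
(np.float64(5.55), np.float64(54.79), np.float64(24.1))
```

Call:
jog_arm([
  {"claw": 1.8,"dx": 0,"dy": -0.05,"dz": 0.05,"wx": 0,"wy": -0.05,"wz": 0.8},
  {"claw": 1.8,"dx": 0,"dy": 0,"dz": 0,"wx": 0,"wy": 0,"wz": 0.8},
  {"claw": 1.8,"dx": 0,"dy": 0,"dz": 0,"wx": 0,"wy": 0,"wz": 0.8},
  {"claw": 1.8,"dx": 0,"dy": 0,"dz": 0,"wx": 0,"wy": 0,"wz": 0.8},
  {"claw": 1.8,"dx": 0,"dy": 0,"dz": 0,"wx": 0,"wy": 0,"wz": 0.8},
])

```text
time_s: 23.33
position: [0.4996, -0.031, 0.0181]
tcp_rot: [0.986, 0.166, 0.002, 0.002]
ft_force: [0.2, -0.5, -2.2]
opening: 0.0181
```

Call:
jog_arm([
  {"claw": 1.8,"dx": 0,"dy": 0,"dz": 0,"wx": 0,"wy": 0,"wz": 0.5},
  {"claw": 1.8,"dx": 0,"dy": 0,"dz": 0,"wx": 0,"wy": 0,"wz": 0.5},
  {"claw": 1.8,"dx": 0,"dy": 0,"dz": 0,"wx": 0,"wy": 0,"wz": 0.5},
])

```text
time_s: 23.58
position: [0.4997, -0.0311, 0.0181]
tcp_rot: [0.996, 0.087, 0.002, 0.002]
ft_force: [-0.2, -0.4, -1.3]
opening: 0.018
```

```bash
python3 g.py 0.4985 -0.0305 0.017 12
```

```text
t 23.58 pos [ 0.4997 -0.0311  0.0181] ang 9.95 tilt [ 0.0048 -0.0033 -1.    ] F [-0.21 -0.36 -1.31] op 0.018 M [-0.06 -0.09  0.08] q6 1.27
d [-0.11 -0.08  0.11] w [ 0.04 -0.04 -0.34]
```

Now on to the latch's hard stop, watching for the turn to stall and the moment to rise.

Call:
jog_arm([
  {"claw": 1.8,"dx": 0,"dy": 0,"dz": 0,"wx": 0,"wy": 0,"wz": 0.5},
  {"claw": 1.8,"dx": 0,"dy": 0,"dz": 0,"wx": 0,"wy": 0,"wz": 0.5},
])

```text
time_s: 23.75
position: [0.4998, -0.0312, 0.0181]
tcp_rot: [0.999, 0.034, 0.002, 0.002]
ft_force: [-0.1, -1.2, -3.0]
opening: 0.0182
```

Call:
jog_arm([
  {"claw": 1.8,"dx": 0,"dy": 0,"dz": 0,"wx": 0,"wy": 0,"wz": 0.4},
  {"claw": 1.8,"dx": 0,"dy": 0,"dz": 0,"wx": 0,"wy": 0,"wz": 0.4},
])

```text
time_s: 23.92
position: [0.4998, -0.0312, 0.0181]
tcp_rot: [1.0, -0.008, 0.002, 0.002]
ft_force: [0.9, -0.5, -1.7]
opening: 0.0183
```

```bash
python3 g.py 0.4985 -0.0305 0.017 -3
```

```text
t 23.92 pos [ 0.4998 -0.0312  0.0181] ang -0.88 tilt [ 0.0049 -0.0036 -1.    ] F [ 0.86 -0.51 -1.71] op 0.0183 M [-0.09 -0.07  0.07] q6 1.45
d [-0.13 -0.07  0.11] w [ 0.03 -0.05  0.35]
```

Call:
jog_arm([
  {"claw": 1.8,"dx": 0,"dy": 0,"dz": 0,"wx": 0,"wy": 0,"wz": 0.4},
  {"claw": 1.8,"dx": 0,"dy": 0,"dz": 0,"wx": 0,"wy": 0,"wz": 0.4},
])

```text
time_s: 24.08
position: [0.4998, -0.0313, 0.0181]
tcp_rot: [0.999, -0.049, 0.003, 0.002]
ft_force: [0.8, -0.4, -1.2]
opening: 0.018
```

```bash
python3 g.py 0.4985 -0.0305 0.017 -3
```

```text
t 24.08 pos [ 0.4998 -0.0313  0.0181] ang -5.64 tilt [ 0.0051 -0.0038 -1.    ] F [ 0.77 -0.42 -1.23] op 0.018 M [-0.    0.01  0.44] q6 1.54
d [-0.14 -0.07  0.11] w [ 0.03 -0.05 -0.44]
```

Call:
jog_arm([
  {"claw": 1.8,"dx": 0,"dy": 0,"dz": 0,"wx": 0,"wy": 0,"wz": 0.3},
  {"claw": 1.8,"dx": 0,"dy": 0,"dz": 0,"wx": 0,"wy": 0,"wz": 0.3},
])

```text
time_s: 24.25
position: [0.4998, -0.0313, 0.0182]
tcp_rot: [0.997, -0.079, 0.003, 0.002]
ft_force: [-0.1, -0.0, -1.6]
opening: 0.018
```

```bash
python3 g.py 0.4985 -0.0305 0.017 12
```

```text
t 24.25 pos [ 0.4998 -0.0313  0.0182] ang -9.05 tilt [ 0.0051 -0.0046 -1.    ] F [-0.05 -0.03 -1.6 ] op 0.018 M [ 0.06 -0.03  1.25] q6 1.6
d [-0.14 -0.06  0.12] w [ 0.04 -0.05 -3.51]
```

Moment up to 1.25 N m: the latch is on its hard stop. Open, unwind to the wing's direction, lift clear.

Call:
jog_arm([
  {"claw": 4,"dx": 0,"dy": 0,"dz": 0,"wx": 0,"wy": 0,"wz": 0},
  {"claw": 4,"dx": 0,"dy": 0,"dz": 0,"wx": 0,"wy": 0,"wz": -0.9},
  {"claw": 4,"dx": 0,"dy": 0,"dz": 0,"wx": 0,"wy": 0,"wz": -0.9},
  {"claw": 4,"dx": 0,"dy": 0,"dz": 0,"wx": 0,"wy": 0,"wz": -0.9},
  {"claw": 4,"dx": 0,"dy": 0,"dz": 0,"wx": 0,"wy": 0,"wz": -0.5},
])

```text
time_s: 24.67
position: [0.5, -0.0312, 0.0186]
tcp_rot: [0.995, 0.1, 0.003, 0.002]
ft_force: [-0.1, -0.3, 0.2]
opening: 0.0398
```

Call:
jog_arm([
  {"claw": 4,"dx": 0,"dy": 0,"dz": -1,"wx": 0,"wy": 0,"wz": 0},
  {"claw": 4,"dx": 0,"dy": 0,"dz": -2,"wx": 0,"wy": 0,"wz": 0},
  {"claw": 4,"dx": 0,"dy": 0,"dz": -3,"wx": 0,"wy": 0,"wz": 0},
  {"claw": 4,"dx": 0,"dy": 0,"dz": -3.5,"wx": 0,"wy": 0,"wz": 0},
  {"claw": 4,"dx": 0,"dy": 0,"dz": -3.5,"wx": 0,"wy": 0,"wz": 0},
])

```text
time_s: 25.08
position: [0.4956, -0.0302, 0.1496]
tcp_rot: [0.995, 0.102, -0.003, 0.001]
ft_force: [-0.0, -0.4, 0.9]
opening: 0.0398
```

Call:
jog_arm([
  {"claw": 4,"dx": -3.5,"dy": 0,"dz": -2,"wx": 0,"wy": 0,"wz": 0},
  {"claw": 4,"dx": -3.5,"dy": 0,"dz": -2,"wx": 0,"wy": 0,"wz": 0},
  {"claw": 4,"dx": -3.5,"dy": 0,"dz": 0,"wx": 0,"wy": 0,"wz": 0},
  {"claw": 4,"dx": -3,"dy": 0,"dz": 0,"wx": 0,"wy": 0,"wz": 0},
  {"claw": 4,"dx": 0,"dy": 0,"dz": 0,"wx": 0,"wy": 0,"wz": 0},
])

```text
time_s: 25.5
position: [0.3615, -0.0581, 0.2027]
tcp_rot: [0.995, 0.102, 0.005, 0.003]
ft_force: [-1.4, -0.1, 1.0]
opening: 0.0404
```

```bash
python3 g.py; python3 - <<'E'
from yaw import *
im=manip.camera('side')[...,::-1].copy(); print(yaw(im))
crop(im,225,145,75,70,8,'pics/fin.png')
a=cv2.imread('pics/side0.png').astype(int)
def yc(i):
    w=np.clip(i[...,2]+i[...,1]-2*i[...,0]-150,0,None)[180:205,255:280]; y,x=np.mgrid[180:205,255:280]; return (w*x).sum()/w.sum(),(w*y).sum()/w.sum(),w.sum()
print(yc(a),yc(im.astype(int)))
E
```

```text
t 25.5 pos [ 0.3615 -0.0581  0.2027] ang 11.72 tilt [ 0.0105 -0.0055 -0.9999] F [-1.37 -0.1   0.99] op 0.0404 M [-0.    0.05 -0.07] q6 1.11
(np.float64(6.64), np.float64(54.53), np.float64(0.53))
(np.float64(268.4883169657975), np.float64(191.69607179139857), np.int64(5906)) (np.float64(268.62431600547194), np.float64(191.8797879616963), np.int64(5848))
```

View pics/fin.png

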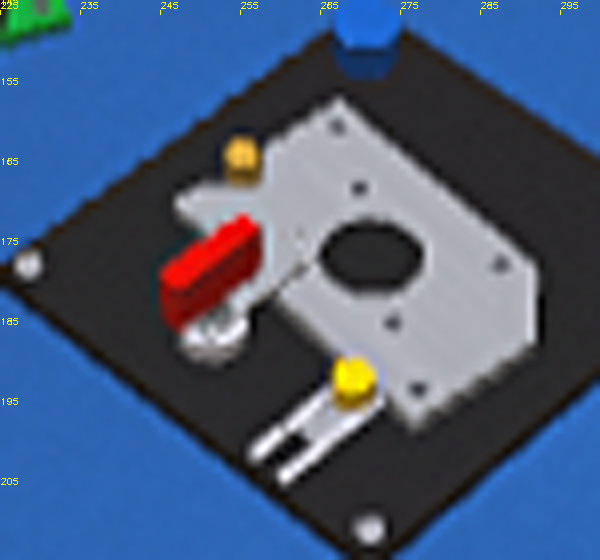

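Final view: plate home on the peg at (255,165), long edge at the stop (269,192), and the wing and tongue turned over the plate. The gripper is well clear, so I'm handing in.

```bash
python3 -c "
from workcell import manip
print(manip.close_job())"
```

```text
the job is handed in; nothing more can be done
None
```

I swung the plate home on the peg and against the yellow stop, turned the latch to its hard stop, backed the arm well clear and handed the job in at about 25 s. `close_job` gives no verdict, so the checks below are my own.

**Last checks**
- **Push:** sliding resistance was about 4.5 N. It rose to 9–10 N against the stop with no further travel, well below the slip load.
- **Plate:** yaw was 6.6° at contact with the stop and the same after the latch was turned. Its far edge measured 54.5–54.7 mm from the peg; 55 mm is expected when home.
- **Stop:** its image centre moved at most 0.23 px, which I take as under 1 mm. I could not measure it more finely, because the plate and lighting behind it changed.
- **Latch:** the moment rose to 1.25 N m when it met its end stop. The last picture shows the tongue over the plate.

**What disagreed**
- **Fingertip height:** the fingertips were about 27 mm above the reported tool point. I found this from the side picture and by touching the bare deck, which briefly read about 18 N upward. I corrected all heights for it.
- **Stop position:** the camera estimate put the plate about 1.3 mm past contact. That is within calibration error, so I relied on the force reading.
- **Plate yaw with the gripper in view:** one reading during the latch turn was spoiled by occlusion, and I ignored it.

I did not measure the bystanders at the end, but the arm never worked near any of them.

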